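# Balance scale beams on a knife edge and sort them

## Robot

A 6-joint arm with a two-finger parallel gripper is mounted at the origin on the work surface. World frame = base frame: x ahead of the robot, y to its left, z up, the work surface at z = 0. Lengths are in mm, angles in rad, forces in N, time in s.
With the tool pointing down it reaches from about 275 to 775 mm from the base axis. Payload 14.6 kg.
Tool frame: the origin (TCP) lies where the fingers leave the gripper's body, on its centre line; the fingertips stand 73 mm ahead of it and the grasp point (between the pads) lies 54 mm ahead of it (env.tips_ahead is the distance from the TCP to the fingertips, in mm); z points along the fingers, y is the line along which they close (so a half turn about z gives the same grasp; the last joint's range is limited). The gripper opens to 85 mm and grips with 20 to 120 N. Pads are 22 mm wide; open, the fingers measure 114 mm over their backs; the gripper's body (76 mm by 85 mm) begins 54 mm behind the grasp point. The pads swing forward as they close: fully open they stand 13 mm farther back than shut.
Start: joints at [1.104, 0.263, -0.048, 1.259, 0, 1.415], TCP at [161.06, 499.688, 303.878] pointing down, gripper open.
Joint ranges: [-2.65, 2.65], [-0.89, 1.7], [-1.18, 1.37], [-2.13, 2.11], [-1.35, 1.29], [-3.14, 3.14]. Speed limits (rad/s): [1.89, 1.89, 2.57, 2.79, 3.14, 3.14].

## Interface

Orientations are given as a unit quaternion [x, y, z, w].
In Python, from station import env gives the robot as it stands. The module is installed in compiled form; this text tells all that it offers.
- The arm moves only by the tool step_arm, never from a script. Its argument "commands" is a list of rows, each an object of numbers: "dx", "dy", "dz": the shift along the tool's x, y, z scaled (see below); "rx", "ry", "rz": the turn, a rotation vector about the tool's x, y, z scaled (see below). A call has exactly 10 rows; each row is the pose to reach, as a shift and turn from the pose commanded when the call began, along the tool's axes at that moment; what a row does not reach only later rows make up. The controller multiplies each number of a shift by 250 mm and each number of a turn by 60 degrees. A row lasts 1/12 s, in which the tool goes at most 41.7 mm and 7.16 degrees, less where a joint would pass 70% of its speed; a pose out of reach is approached as far as the arm can. A call with a number of a shift or a turn outside -1 to 1 is refused whole. A call with a gripper value outside its range is refused whole. "jaw" is the closure, from 0 (fully open) to 1 (shut), set as the call begins (left out, the last holds). The fingers move at their own pace and stop on an object; the grip force is fixed at half the most. Time passes only in rows, so rows that repeat a pose let the fingers close, or fill a call up. It gives the time, the measured TCP pose, the force, the opening and the grip force at its end, in the units of the state.
- env.observe(): the state, without advancing time (a new reading comes with each control period).
- env.read_camera(name): name is "scene" or "top" or "wrist"; returns a dict with "pixels" (400x640x3 uint8, red, green, blue), "fovy" (degrees; the focal length in pixels is half the picture's height over the tangent of half this angle, whatever the lens; pixels are square), "cx", "cy" (the principal point, pixels), "dist_coeffs" ([k1, k2, p1, p2, k3] as OpenCV has them; the pictures are not rectified), "rvec" (rotation vector, rad) and "tvec" (3), from world to camera coordinates, as OpenCV has them. Camera axes: x right, y down, z forward; pixel columns grow to the right and rows downward; lengths in mm; the calibration is good to about 2 mm. A picture is of the moment at which its call begins. There is no depth.
- env.close_job(): hands the job in; it is judged then, once.
The state is a dict: "t": time; "q": joint angles; "joint_vel": joint speeds; "joint_efforts": joint torques, N m; "tool_pos": TCP position; "ee_rot": TCP orientation; "wrist_force": force on the tool from outside, world axes, zero at the start; "ft_torque": the same for the moment, N m; "finger_gap": finger opening in mm; "grasp_force": force on a finger pad.
Only numpy, scipy, OpenCV 4.12 (cv2) and the standard library are available. Lean on these libraries where they do the work, as an engineer would, in place of code of your own. Each camera call takes 0.05 s, during which the arm holds its last target. There are 200 camera calls.

## Task

Check every wooden scale beam on the green knife-edge stand, one at a time: lay it on the stand's fork across the knife, let go, hold the pedal down to its stop for a second or so to see whether the beam stays level or tips, then let the pedal up and put that beam away before taking the next. Lay the beams that stay level flat in the blue tray, arch upwards, and put those that tip in the red tray; leave the stand empty, the pedal up, and the jug, pots, jar and tools on the bench where they are. The trays or beams may get bumped while you work, so check.

Things in the scene. Friction and masses are not known exactly. Their poses are not given: they have to be found in the camera images.
- beam_1_mid (a point): wooden scale beam, brass ends, or absent: 150 long (own y), 26 wide (own x), 42 high, arms 14 thick, flat underside; mid-length an arch carries a flat-sided grip block 28 wide (own x), 30 long, from 30 to 42 above the underside. Inverted-V notch under the arch: mouth 26, apex 30 above the underside. Point: the middle, 21 above the underside; own z points up when lying arch up
- beam_2_mid (a point): beam like beam_1 (same point and axes), or absent. All beams look alike and weigh 0.11 to 0.18 kg; in some, one end hides extra weight, so that the mass centre lies about 12 mm off the middle; nothing in name or looks tells which
- beam_3_mid (a point): beam like beam_1 (same point and axes), or absent. The grip block can be pinched across its 28 mm width, or, with fingertips no deeper than 20 above the underside (the arch flanks slope down below it to 19 either side of the middle), across its 30 mm length
- beam_4_mid (a point): another scale beam like beam_1 (same point and axes), or absent
- knife (a point): middle of the steel knife edge (21 long) of the green balancing stand, 115 above the bench. The knife runs along this frame's x; a beam lies across it, along this frame's y, its notch over the knife; z up. Stand bolted down; base plate 130 wide, 12 thick, from 165 on the -x side (pedal) to 65 on the +x side of the knife
- fork_pad (a point): centre of the top of one black pad (42 x 20) of the arrest fork, 42 from the knife along its +y; its twin is 42 the other way. 8 high lips, 36 apart across x, keep a beam's arms between them. Pedal up: pad tops 90 above the bench, a beam laid on both lies level, just clear of the knife. Pedal down: they lie 14 lower and the beam hangs on the knife by its notch alone
- pedal_pad (a point): point on the rubber face of the steel arrest pedal, 85 from its hinge; the pedal (105 long, 56 wide) sticks out of the stand on the knife frame's -x side (robot side), this point about 127 from the knife, 67 above the bench at rest and 44 at the stop
- pedal (a joint): pedal angle, rad: 0 up (at rest), 0.28 at its lower stop, about 23 mm down at the pad point; sprung, about 4 N at that point to start and 8 N at the stop; rises by itself. While it is down a true beam stays level (within 0.06 rad), one with a heavy end tips within a second until an arm meets a pad (about 0.18 rad). As it rises the fork levels the beam again
- keep_tray: shallow blue plastic tray for the good beams, loose, 150 (own x) x 180 (own y) outside, 20 high, walls and floor 5 thick; origin at the centre of its underside, x and y along its sides; two beams fit side by side along its y, 60 apart
- reject_tray: shallow red plastic tray for rejects, loose, same size and frame as the blue one
- bowl: terracotta bowl, 90 wide, 50 high; leave alone; origin at the centre of its underside
- jar: lidded glass jar, 68 wide, 100 high; leave alone; origin at the centre of its underside
- screwdriver: screwdriver, 190 long; leave alone
- tape: yellow tape roll, 90 wide, 24 high; leave alone; origin at the centre of its underside
- jug: white stoneware jug, 116 wide and 165 high; leave alone; origin at the centre of its underside
- brush_pot: blue pot of brushes, 72 wide, 190 high; leave alone; origin at the centre of its underside
- mallet: wooden mallet, 260 long; leave alone
Mind the look-alikes: they are no part of the job. Leave any pink look-alike of the part that bears beam_1_mid alone.

How it is judged (in metres and radians):
On the way, in this order (a step that is already met when the one before it is completed fails the run):
1. a beam lies free on the stand, over the knife, with the pedal held at its stop (((horizontal distance between beam_1_mid and knife below 0.015 m and z of beam_1_mid in the frame of knife between -0.025 and 0.002 m and contact force between beam_1 and the fingers below 0.3 N) or (horizontal distance between beam_2_mid and knife below 0.015 m and z of beam_2_mid in the frame of knife between -0.025 and 0.002 m and contact force between beam_2 and the fingers below 0.3 N) or (horizontal distance between beam_3_mid and knife below 0.015 m and z of beam_3_mid in the frame of knife between -0.025 and 0.002 m and contact force between beam_3 and the fingers below 0.3 N) or (horizontal distance between beam_4_mid and knife below 0.015 m and z of beam_4_mid in the frame of knife between -0.025 and 0.002 m and contact force between beam_4 and the fingers below 0.3 N)) and value of joint pedal above 0.25 rad), for 0.4 s.
2. with one beam put away in a tray, another lies free on the stand with the pedal held at its stop (all of step 1 and (((x of beam_1_mid in the frame of keep_tray between -0.07 and 0.07 m and y of beam_1_mid in the frame of keep_tray between -0.085 and 0.085 m and z of beam_1_mid in the frame of keep_tray between 0.005 and 0.07 m) or (x of beam_1_mid in the frame of reject_tray between -0.07 and 0.07 m and y of beam_1_mid in the frame of reject_tray between -0.085 and 0.085 m and z of beam_1_mid in the frame of reject_tray between 0.005 and 0.07 m)) or ((x of beam_2_mid in the frame of keep_tray between -0.07 and 0.07 m and y of beam_2_mid in the frame of keep_tray between -0.085 and 0.085 m and z of beam_2_mid in the frame of keep_tray between 0.005 and 0.07 m) or (x of beam_2_mid in the frame of reject_tray between -0.07 and 0.07 m and y of beam_2_mid in the frame of reject_tray between -0.085 and 0.085 m and z of beam_2_mid in the frame of reject_tray between 0.005 and 0.07 m)) or ((x of beam_3_mid in the frame of keep_tray between -0.07 and 0.07 m and y of beam_3_mid in the frame of keep_tray between -0.085 and 0.085 m and z of beam_3_mid in the frame of keep_tray between 0.005 and 0.07 m) or (x of beam_3_mid in the frame of reject_tray between -0.07 and 0.07 m and y of beam_3_mid in the frame of reject_tray between -0.085 and 0.085 m and z of beam_3_mid in the frame of reject_tray between 0.005 and 0.07 m)) or ((x of beam_4_mid in the frame of keep_tray between -0.07 and 0.07 m and y of beam_4_mid in the frame of keep_tray between -0.085 and 0.085 m and z of beam_4_mid in the frame of keep_tray between 0.005 and 0.07 m) or (x of beam_4_mid in the frame of reject_tray between -0.07 and 0.07 m and y of beam_4_mid in the frame of reject_tray between -0.085 and 0.085 m and z of beam_4_mid in the frame of reject_tray between 0.005 and 0.07 m)))), for 0.4 s.
3. with all the other beams put away in the trays, the last one lies free on the stand with the pedal held at its stop (all of step 1 and ((((x of beam_2_mid in the frame of keep_tray between -0.07 and 0.07 m and y of beam_2_mid in the frame of keep_tray between -0.085 and 0.085 m and z of beam_2_mid in the frame of keep_tray between 0.005 and 0.07 m) or (x of beam_2_mid in the frame of reject_tray between -0.07 and 0.07 m and y of beam_2_mid in the frame of reject_tray between -0.085 and 0.085 m and z of beam_2_mid in the frame of reject_tray between 0.005 and 0.07 m)) and ((x of beam_3_mid in the frame of keep_tray between -0.07 and 0.07 m and y of beam_3_mid in the frame of keep_tray between -0.085 and 0.085 m and z of beam_3_mid in the frame of keep_tray between 0.005 and 0.07 m) or (x of beam_3_mid in the frame of reject_tray between -0.07 and 0.07 m and y of beam_3_mid in the frame of reject_tray between -0.085 and 0.085 m and z of beam_3_mid in the frame of reject_tray between 0.005 and 0.07 m)) and ((x of beam_4_mid in the frame of keep_tray between -0.07 and 0.07 m and y of beam_4_mid in the frame of keep_tray between -0.085 and 0.085 m and z of beam_4_mid in the frame of keep_tray between 0.005 and 0.07 m) or (x of beam_4_mid in the frame of reject_tray between -0.07 and 0.07 m and y of beam_4_mid in the frame of reject_tray between -0.085 and 0.085 m and z of beam_4_mid in the frame of reject_tray between 0.005 and 0.07 m))) or (((x of beam_1_mid in the frame of keep_tray between -0.07 and 0.07 m and y of beam_1_mid in the frame of keep_tray between -0.085 and 0.085 m and z of beam_1_mid in the frame of keep_tray between 0.005 and 0.07 m) or (x of beam_1_mid in the frame of reject_tray between -0.07 and 0.07 m and y of beam_1_mid in the frame of reject_tray between -0.085 and 0.085 m and z of beam_1_mid in the frame of reject_tray between 0.005 and 0.07 m)) and ((x of beam_3_mid in the frame of keep_tray between -0.07 and 0.07 m and y of beam_3_mid in the frame of keep_tray between -0.085 and 0.085 m and z of beam_3_mid in the frame of keep_tray between 0.005 and 0.07 m) or (x of beam_3_mid in the frame of reject_tray between -0.07 and 0.07 m and y of beam_3_mid in the frame of reject_tray between -0.085 and 0.085 m and z of beam_3_mid in the frame of reject_tray between 0.005 and 0.07 m)) and ((x of beam_4_mid in the frame of keep_tray between -0.07 and 0.07 m and y of beam_4_mid in the frame of keep_tray between -0.085 and 0.085 m and z of beam_4_mid in the frame of keep_tray between 0.005 and 0.07 m) or (x of beam_4_mid in the frame of reject_tray between -0.07 and 0.07 m and y of beam_4_mid in the frame of reject_tray between -0.085 and 0.085 m and z of beam_4_mid in the frame of reject_tray between 0.005 and 0.07 m))) or (((x of beam_1_mid in the frame of keep_tray between -0.07 and 0.07 m and y of beam_1_mid in the frame of keep_tray between -0.085 and 0.085 m and z of beam_1_mid in the frame of keep_tray between 0.005 and 0.07 m) or (x of beam_1_mid in the frame of reject_tray between -0.07 and 0.07 m and y of beam_1_mid in the frame of reject_tray between -0.085 and 0.085 m and z of beam_1_mid in the frame of reject_tray between 0.005 and 0.07 m)) and ((x of beam_2_mid in the frame of keep_tray between -0.07 and 0.07 m and y of beam_2_mid in the frame of keep_tray between -0.085 and 0.085 m and z of beam_2_mid in the frame of keep_tray between 0.005 and 0.07 m) or (x of beam_2_mid in the frame of reject_tray between -0.07 and 0.07 m and y of beam_2_mid in the frame of reject_tray between -0.085 and 0.085 m and z of beam_2_mid in the frame of reject_tray between 0.005 and 0.07 m)) and ((x of beam_4_mid in the frame of keep_tray between -0.07 and 0.07 m and y of beam_4_mid in the frame of keep_tray between -0.085 and 0.085 m and z of beam_4_mid in the frame of keep_tray between 0.005 and 0.07 m) or (x of beam_4_mid in the frame of reject_tray between -0.07 and 0.07 m and y of beam_4_mid in the frame of reject_tray between -0.085 and 0.085 m and z of beam_4_mid in the frame of reject_tray between 0.005 and 0.07 m))) or (((x of beam_1_mid in the frame of keep_tray between -0.07 and 0.07 m and y of beam_1_mid in the frame of keep_tray between -0.085 and 0.085 m and z of beam_1_mid in the frame of keep_tray between 0.005 and 0.07 m) or (x of beam_1_mid in the frame of reject_tray between -0.07 and 0.07 m and y of beam_1_mid in the frame of reject_tray between -0.085 and 0.085 m and z of beam_1_mid in the frame of reject_tray between 0.005 and 0.07 m)) and ((x of beam_2_mid in the frame of keep_tray between -0.07 and 0.07 m and y of beam_2_mid in the frame of keep_tray between -0.085 and 0.085 m and z of beam_2_mid in the frame of keep_tray between 0.005 and 0.07 m) or (x of beam_2_mid in the frame of reject_tray between -0.07 and 0.07 m and y of beam_2_mid in the frame of reject_tray between -0.085 and 0.085 m and z of beam_2_mid in the frame of reject_tray between 0.005 and 0.07 m)) and ((x of beam_3_mid in the frame of keep_tray between -0.07 and 0.07 m and y of beam_3_mid in the frame of keep_tray between -0.085 and 0.085 m and z of beam_3_mid in the frame of keep_tray between 0.005 and 0.07 m) or (x of beam_3_mid in the frame of reject_tray between -0.07 and 0.07 m and y of beam_3_mid in the frame of reject_tray between -0.085 and 0.085 m and z of beam_3_mid in the frame of reject_tray between 0.005 and 0.07 m))))), for 0.4 s.
At the end, for the whole second after the job is handed in: every true beam lies flat (within 20 degrees, arch up) in the blue tray and every beam with a heavy end in the red tray, middles within the tray's walls and no more than 70 mm above the bench, at rest; the pedal is up (below 0.04 rad) ((((x of beam_1_mid in the frame of keep_tray between -0.07 and 0.07 m and y of beam_1_mid in the frame of keep_tray between -0.085 and 0.085 m and z of beam_1_mid in the frame of keep_tray between 0.005 and 0.07 m) and angle between beam_1_mid's own z axis and vertical below 0.35 rad and not (distance between extra_weight_a and beam_1_mid below 0.0735 m) and not (distance between extra_weight_b and beam_1_mid below 0.0735 m)) or ((x of beam_1_mid in the frame of reject_tray between -0.07 and 0.07 m and y of beam_1_mid in the frame of reject_tray between -0.085 and 0.085 m and z of beam_1_mid in the frame of reject_tray between 0.005 and 0.07 m) and distance between any of extra_weight_a, extra_weight_b and beam_1_mid below 0.0735 m)) and (((x of beam_2_mid in the frame of keep_tray between -0.07 and 0.07 m and y of beam_2_mid in the frame of keep_tray between -0.085 and 0.085 m and z of beam_2_mid in the frame of keep_tray between 0.005 and 0.07 m) and angle between beam_2_mid's own z axis and vertical below 0.35 rad and not (distance between extra_weight_a and beam_2_mid below 0.0735 m) and not (distance between extra_weight_b and beam_2_mid below 0.0735 m)) or ((x of beam_2_mid in the frame of reject_tray between -0.07 and 0.07 m and y of beam_2_mid in the frame of reject_tray between -0.085 and 0.085 m and z of beam_2_mid in the frame of reject_tray between 0.005 and 0.07 m) and distance between any of extra_weight_a, extra_weight_b and beam_2_mid below 0.0735 m)) and (((x of beam_3_mid in the frame of keep_tray between -0.07 and 0.07 m and y of beam_3_mid in the frame of keep_tray between -0.085 and 0.085 m and z of beam_3_mid in the frame of keep_tray between 0.005 and 0.07 m) and angle between beam_3_mid's own z axis and vertical below 0.35 rad and not (distance between extra_weight_a and beam_3_mid below 0.0735 m) and not (distance between extra_weight_b and beam_3_mid below 0.0735 m)) or ((x of beam_3_mid in the frame of reject_tray between -0.07 and 0.07 m and y of beam_3_mid in the frame of reject_tray between -0.085 and 0.085 m and z of beam_3_mid in the frame of reject_tray between 0.005 and 0.07 m) and distance between any of extra_weight_a, extra_weight_b and beam_3_mid below 0.0735 m)) and (((x of beam_4_mid in the frame of keep_tray between -0.07 and 0.07 m and y of beam_4_mid in the frame of keep_tray between -0.085 and 0.085 m and z of beam_4_mid in the frame of keep_tray between 0.005 and 0.07 m) and angle between beam_4_mid's own z axis and vertical below 0.35 rad and not (distance between extra_weight_a and beam_4_mid below 0.0735 m) and not (distance between extra_weight_b and beam_4_mid below 0.0735 m)) or ((x of beam_4_mid in the frame of reject_tray between -0.07 and 0.07 m and y of beam_4_mid in the frame of reject_tray between -0.085 and 0.085 m and z of beam_4_mid in the frame of reject_tray between 0.005 and 0.07 m) and distance between any of extra_weight_a, extra_weight_b and beam_4_mid below 0.0735 m)) and linear speed of each of beam_1, beam_2, beam_3, beam_4 below 0.02 m/s and value of joint pedal below 0.04 rad); the robot touches nothing.
It fails at once if a thing that is none of the job (bowl, jar, screwdriver, tape, jug, brush pot, mallet) is moved more than 40 mm (distance of any of bowl, jar, screwdriver, tape, jug, brush_pot, mallet from where it was at the start of the episode above 0.04 m).
Of beam_1, beam_2, beam_3, beam_4 only 3 to 4 are there at a start; the rules pass over those that are not, and their reading is None.
At some moment in a run one of beam_1, beam_2, beam_3, beam_4, keep_tray, reject_tray may be knocked a few centimetres aside while the robot is not near it.
Once in a run the grip may slacken for a moment while it holds something.
It also fails if it takes over 210 s, if anything falls off the work surface, if the arm or the gripper's body presses on something with over 40 N, if the wrist force passes 120 N, or if a joint passes its speed limit or range.

## Working session

There is one attempt and no reset: what is moved stays moved. The work goes in short steps, Python scripts to look and compute and a tool call to move; the robot and the scene stay as the last step left them, time stands still between calls to the robot, and variables do not carry over. Pictures are saved under pics/ and viewed, at most 16 in all, crops included, and the job is handed in when it is done.

Besides the shell and the picture viewer there is one more tool, called after "Emit:" by a JSON object that holds its "method" and its "body", one argument or row to a line. step_arm: Moves the arm, as the interface text tells. Its arguments: {"type":"object","properties":{"commands":{"type":"array"},"jaw":{"type":"number"}},"required":["commands"]}

```bash
mkdir -p pics; cat > h.py <<'E'
import numpy as np, cv2
from station import env
def cam(n,save=None):
    c=env.read_camera(n); im=c["pixels"]; f=im.shape[0]/2/np.tan(np.radians(c["fovy"])/2)
    c["K"]=np.array([[f,0,c["cx"]],[0,f,c["cy"]],[0,0,1.]]); c["D"]=np.array(c["dist_coeffs"],float)
    c["R"]=cv2.Rodrigues(np.array(c["rvec"],float))[0]; c["t"]=np.array(c["tvec"],float)
    if save: cv2.imwrite("pics/"+save,im[:,:,::-1])
    return c
def ray(c,uv):
    n=cv2.undistortPoints(np.array(uv,float).reshape(-1,1,2),c["K"],c["D"]).reshape(-1,2)
    d=np.c_[n,np.ones(len(n))]@c["R"]; return -c["R"].T@c["t"],d
def onz(c,uv,z):
    o,d=ray(c,uv); return o+d*((z-o[2])/d[:,2])[:,None]
def proj(c,p):
    return cv2.projectPoints(np.array(p,float).reshape(-1,1,3),np.array(c["rvec"],float),c["t"],c["K"],c["D"])[0].reshape(-1,2)
E
python3 - <<'E'
from h import *
for n in("scene","top"):
    c=cam(n,n+"0.png"); print(n,c["fovy"],-c["R"].T@c["t"])
print(env.observe())
E
```

```text
scene 55.10756837774894 [1479.58885648  155.68456848  765.18310208]
top 56.00616141877501 [ 384.61141175  -19.20364838 1405.9208912 ]
{'t': 0.1, 'q': array([ 1.10368969e+00,  2.63473673e-01, -4.88582864e-02,  1.25938981e+00,
        2.81311278e-05,  1.41547451e+00]), 'joint_vel': array([ 6.66822607e-05, -6.65660029e-04,  8.54194757e-04, -3.91654048e-04,
       -2.49093754e-04,  8.19157196e-04]), 'joint_efforts': array([ 2.88232215e-03, -6.38573027e+01,  3.85067475e+01,  9.97059426e-03,
       -1.21703256e-04,  1.46038957e-05]), 'tool_pos': array([160.98100749, 499.53256505, 303.47945837]), 'ee_rot': array([ 1.55261739e-01,  9.87873260e-01, -4.36186105e-04, -1.55081941e-04]), 'wrist_force': array([-0.0884414 ,  0.23505645, -0.12434243]), 'ft_torque': array([ 0.01705727, -0.00060412, -0.00332027]), 'grasp_force': 0.0, 'finger_gap': 85.66536299111306}
```

View pics/top0.png

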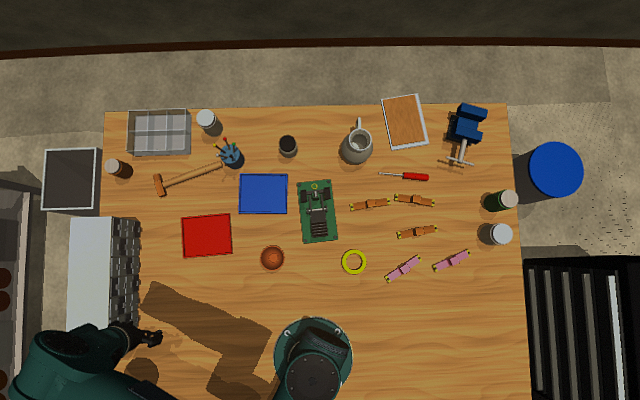

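View pics/scene0.png

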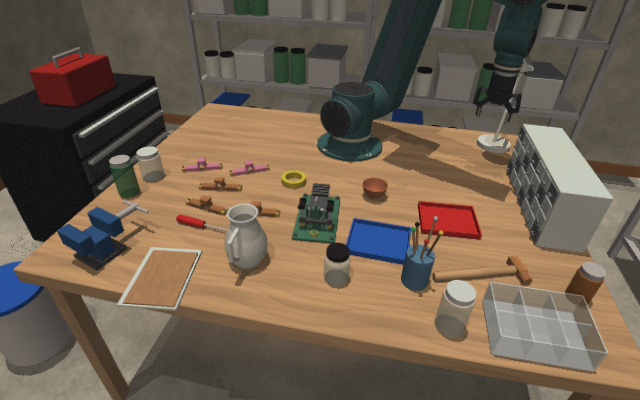

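The top view shows three brown beams near (368,203), (414,199) and (417,231), plus two pink look-alikes. The stand is at (317,212), with its pedal toward the robot. The blue tray is at (263,193) and the red one at (207,235). In the scene view the jug stands close to the beams.

```bash
cat >> h.py <<'E'
def blobs(im,lo,hi,amin,roi=None):
    h=cv2.cvtColor(im,cv2.COLOR_RGB2HSV); m=cv2.inRange(h,lo,hi)
    if roi: z=np.zeros_like(m); x0,y0,x1,y1=roi; z[y0:y1,x0:x1]=m[y0:y1,x0:x1]; m=z
    cs,_=cv2.findContours(m,cv2.RETR_EXTERNAL,cv2.CHAIN_APPROX_NONE)
    return [c for c in cs if cv2.contourArea(c)>=amin]
def rect(c,cnt,z):
    p=onz(c,cnt.reshape(-1,2),z)[:,:2].astype(np.float32); return cv2.minAreaRect(p)
E
python3 - <<'E'
from h import *
c=cam("top"); im=c["pixels"]
T=(150,80,480,290)
for nm,lo,hi,z in(("blue",(105,150,60),(125,255,255),20),("red",(0,200,90),(4,255,255),20),("green",(45,80,30),(90,255,255),12)):
    for b in blobs(im,lo,hi,150,T): print(nm,rect(c,b,z),b.reshape(-1,2).mean(0))
crop=im[170:285,290:480]; cv2.imwrite("pics/top_crop.png",cv2.resize(crop,None,fx=4,fy=4,interpolation=2)[:,:,::-1])
h=cv2.cvtColor(im,cv2.COLOR_RGB2HSV)
for p in((368,203),(360,205),(351,208),(388,203),(417,231),(400,260),(340,230),(400,218)): print(p,h[p[1],p[0]])
print(onz(c,[(368,203),(414,199),(417,231),(317,212)],30))
E
```

```text
blue ((599.8738403320312, 172.1470947265625), (177.30348205566406, 147.31784057617188), 87.406494140625) [262.50292398 193.40350877]
blue ((834.3740844726562, -624.5543212890625), (96.88424682617188, 72.28787994384766), 73.32778930664062) [467.67105263 128.38157895]
red ((450.0747985839844, 382.9006652832031), (148.92236328125, 179.6009979248047), 3.713712215423584) [206.10404624 235.09248555]
green ((529.7182006835938, -27.211898803710938), (227.6979522705078, 126.82486724853516), 5.03866720199585) [316.91878173 209.12182741]
(368, 203) [ 14 208 169]
(360, 205) [ 13 207 153]
(351, 208) [ 29 200 154]
(388, 203) [ 28 206 178]
(417, 231) [ 13 202 168]
(400, 260) [ 15 169 171]
(340, 230) [ 16 163 166]
(400, 218) [ 16 157 172]
[[ 550.53443673 -217.19866579   30.        ]
 [ 560.79394102 -389.54615091   30.        ]
 [ 441.86549479 -393.52948795   30.        ]
 [ 522.36958948  -27.84893113   30.        ]]
```

View pics/top_crop.png

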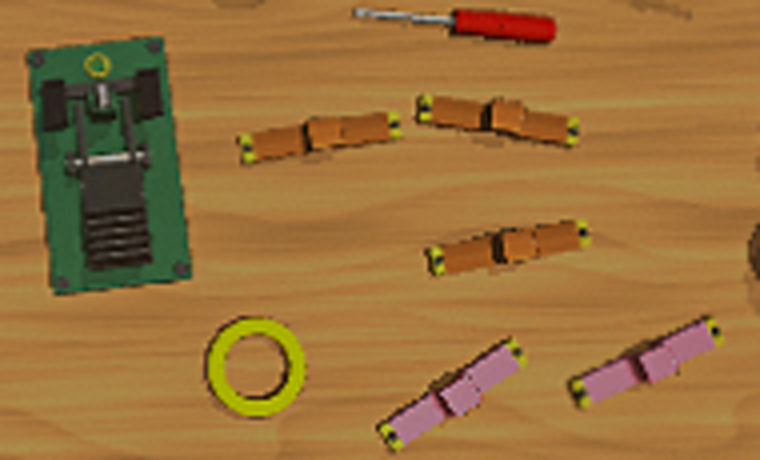

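The crop confirms three wooden beams, arch up, with brass ends, all lying roughly along y. The stand is turned slightly, with pads at crop (52,105) and (148,92).

```bash
cat >> h.py <<'E'
from scipy.spatial.transform import Rotation as Ro
import sys
def beams(c,roi=(335,185,445,250),z=14):
    """each wooden beam: middle from the outline's brass ends, heading of own y (mod 180)"""
    h=cv2.cvtColor(c["pixels"],cv2.COLOR_RGB2HSV)
    m=cv2.inRange(h,(5,185,60),(35,255,255)); q=np.zeros_like(m); x0,y0,x1,y1=roi; q[y0:y1,x0:x1]=m[y0:y1,x0:x1]
    q=cv2.morphologyEx(q,cv2.MORPH_CLOSE,np.ones((3,3)))
    out=[]
    for b in cv2.findContours(q,cv2.RETR_EXTERNAL,cv2.CHAIN_APPROX_NONE)[0]:
        if cv2.contourArea(b)<120: continue
        y=np.zeros_like(m); cv2.drawContours(y,[b],-1,255,-1)
        y=cv2.inRange(h,(22,150,60),(38,255,255))&cv2.dilate(y,np.ones((3,3)))
        v,u=np.nonzero(y); p=onz(c,np.c_[u,v],z)[:,:2]
        if len(p)<4: print("?",b.reshape(-1,2).mean(0)); continue
        _,lab,ce=cv2.kmeans(p.astype(np.float32),2,None,(3,50,.1),5,cv2.KMEANS_PP_CENTERS)
        d=ce[0]-ce[1]; d=d if d[1]>0 else -d
        out.append((ce.mean(0).round(1),round(float(np.degrees(np.arctan2(d[1],d[0]))),1),round(float(np.hypot(*d)),1),b.reshape(-1,2).mean(0).round()))
    return out
def plan(*T):
    """targets (x,y,z_tcp,angle of tool y in deg); prints tool-frame numbers of consecutive calls"""
    s=env.observe(); p=np.array(s["tool_pos"]); R=Ro.from_quat(s["ee_rot"])
    for x,y,z,a in T:
        a=np.radians(a); yv=np.array([np.cos(a),np.sin(a),0]); zv=np.array([0,0,-1.]); G=Ro.from_matrix(np.c_[np.cross(yv,zv),yv,zv])
        d=R.inv().apply(np.array([x,y,z])-p)/250; r=np.degrees((R.inv()*G).as_rotvec())/60
        print("d",d.round(3),"r",r.round(3)); p=np.array([x,y,z],float); R=G
E
python3 - <<'E'
from h import *
c=cam("top")
for b in beams(c): print(b)
P=onz(c,[(290+52/4,170+105/4),(290+148/4,170+92/4)],90); print(P,P.mean(0),np.linalg.norm(P[0]-P[1]))
print("tape",onz(c,[(354,262)],24),"jug",onz(c,[(357,146)],100))
plan((410,250,303,72.1),(430,30,303,5),(500,-200,303,5))
E
```

```text
(array([ 441.1, -398.3], dtype=float32), 98.5, 141.7, array([416., 231.]))
(array([ 550.6, -226.2], dtype=float32), 97.2, 141.0, array([370., 204.]))
(array([ 561.6, -395.7], dtype=float32), 79.7, 140.8, array([414., 199.]))
[[573.59656476  20.41784774  90.        ]
 [582.91401289 -64.72046191  90.        ]] [578.25528882 -22.15130708  90.        ] 85.64663805721126
tape [[ 336.43844966 -157.40646106   24.        ]] jug [[ 748.6647496  -177.13083673  100.        ]]
d [-1.254 -0.645  0.003] r [-0.001 -0.     0.001]
d [-0.347 -0.813  0.   ] r [0.    0.    1.118]
d [-0.941  0.199  0.   ] r [0. 0. 0.]
```

```bash
python3 - <<'E'
from h import *
plan((380,290,303,72.1),(430,80,303,7.2),(500,-130,303,7.2),(550.6,-226.2,200,7.2))
E
```

```text
d [-1.091 -0.529  0.003] r [-0.001 -0.     0.001]
d [-0.448 -0.738  0.   ] r [0.    0.    1.082]
d [-0.868  0.173  0.   ] r [0. 0. 0.]
d [-0.407  0.153  0.412] r [0. 0. 0.]
```

Emit:
{"method": "step_arm", "body": {
  "commands": [
    {"dx": -1.0,"dy": -0.53},
    {"dx": -1.0,"dy": -0.53},
    {"dx": -1.0,"dy": -0.53},
    {"dx": -1.0,"dy": -0.53},
    {"dx": -1.0,"dy": -0.53},
    {"dx": -1.0,"dy": -0.53},
    {"dx": -1.0,"dy": -0.53},
    {"dx": -1.0,"dy": -0.53},
    {"dx": -1.0,"dy": -0.53},
    {"dx": -1.0,"dy": -0.53}
  ]
}}

```text
schema error: expected keys dx, dy, dz, rx, ry, rz
```

Emit:
{"method": "step_arm", "body": {
  "commands": [
    {"dx": -0.5,"dy": -0.74,"rz": 1.0},
    {"dx": -0.5,"dy": -0.74,"rz": 1.0},
    {"dx": -0.5,"dy": -0.74,"rz": 1.0},
    {"dx": -0.5,"dy": -0.74,"rz": 1.0},
    {"dx": -0.5,"dy": -0.74,"rz": 1.0},
    {"dx": -0.5,"dy": -0.74,"rz": 1.0},
    {"dx": -0.5,"dy": -0.74,"rz": 1.0},
    {"dx": -0.5,"dy": -0.74,"rz": 1.0},
    {"dx": -0.5,"dy": -0.74,"rz": 1.0},
    {"dx": -0.5,"dy": -0.74,"rz": 1.0}
  ]
}}

```text
schema error: expected keys dx, dy, dz, rx, ry, rz
```

Emit:
{"method": "step_arm", "body": {
  "commands": [
    {"dx": -0.87,"dy": 0.17,"rz": 0.08},
    {"dx": -0.87,"dy": 0.17,"rz": 0.08},
    {"dx": -0.87,"dy": 0.17,"rz": 0.08},
    {"dx": -0.87,"dy": 0.17,"rz": 0.08},
    {"dx": -0.87,"dy": 0.17,"rz": 0.08},
    {"dx": -0.87,"dy": 0.17,"rz": 0.08},
    {"dx": -0.87,"dy": 0.17,"rz": 0.08},
    {"dx": -0.87,"dy": 0.17,"rz": 0.08},
    {"dx": -0.87,"dy": 0.17,"rz": 0.08},
    {"dx": -0.87,"dy": 0.17,"rz": 0.08}
  ]
}}

```text
schema error: expected keys dx, dy, dz, rx, ry, rz
```

```bash
python3 - <<'E'
from h import *
print(env.observe()["tool_pos"],env.observe()["t"])
plan((550.6,-226.2,200,7.2),(550.6,-226.2,93,7.2))
E
```

```text
[161.01235649 499.58222322 303.60555539] 0.2
d [-2.374 -2.285  0.416] r [-1.000e-03  0.000e+00  1.082e+00]
d [0.    0.    0.428] r [0. 0. 0.]
```

Emit:
{"method": "step_arm", "body": {
  "commands": [
    {"dx": -1.0,"dy": -0.53,"dz": 0,"rx": 0,"ry": 0,"rz": 0},
    {"dx": -1.0,"dy": -0.53,"dz": 0,"rx": 0,"ry": 0,"rz": 0},
    {"dx": -1.0,"dy": -0.53,"dz": 0,"rx": 0,"ry": 0,"rz": 0},
    {"dx": -1.0,"dy": -0.53,"dz": 0,"rx": 0,"ry": 0,"rz": 0},
    {"dx": -1.0,"dy": -0.53,"dz": 0,"rx": 0,"ry": 0,"rz": 0},
    {"dx": -1.0,"dy": -0.53,"dz": 0,"rx": 0,"ry": 0,"rz": 0},
    {"dx": -1.0,"dy": -0.53,"dz": 0,"rx": 0,"ry": 0,"rz": 0},
    {"dx": -1.0,"dy": -0.53,"dz": 0,"rx": 0,"ry": 0,"rz": 0},
    {"dx": -1.0,"dy": -0.53,"dz": 0,"rx": 0,"ry": 0,"rz": 0},
    {"dx": -1.0,"dy": -0.53,"dz": 0,"rx": 0,"ry": 0,"rz": 0}
  ]
}}

```text
t: 1.03
tool_pos: [358.2, 297.0, 303.8]
ee_rot: [0.156, 0.988, -0.0, -0.0]
wrist_force: [0.2, 0.1, -0.6]
finger_gap: 85.4
grasp_force: 0.0
```

Emit:
{"method": "step_arm", "body": {
  "commands": [
    {"dx": -0.5,"dy": -0.74,"dz": 0,"rx": 0,"ry": 0,"rz": 1.0},
    {"dx": -0.5,"dy": -0.74,"dz": 0,"rx": 0,"ry": 0,"rz": 1.0},
    {"dx": -0.5,"dy": -0.74,"dz": 0,"rx": 0,"ry": 0,"rz": 1.0},
    {"dx": -0.5,"dy": -0.74,"dz": 0,"rx": 0,"ry": 0,"rz": 1.0},
    {"dx": -0.5,"dy": -0.74,"dz": 0,"rx": 0,"ry": 0,"rz": 1.0},
    {"dx": -0.5,"dy": -0.74,"dz": 0,"rx": 0,"ry": 0,"rz": 1.0},
    {"dx": -0.5,"dy": -0.74,"dz": 0,"rx": 0,"ry": 0,"rz": 1.0},
    {"dx": -0.5,"dy": -0.74,"dz": 0,"rx": 0,"ry": 0,"rz": 1.0},
    {"dx": -0.5,"dy": -0.74,"dz": 0,"rx": 0,"ry": 0,"rz": 1.0},
    {"dx": -0.5,"dy": -0.74,"dz": 0,"rx": 0,"ry": 0,"rz": 1.0}
  ]
}}

```text
t: 1.87
tool_pos: [420.3, 83.5, 303.9]
ee_rot: [0.629, 0.778, 0.0, -0.0]
wrist_force: [0.1, 0.4, -0.2]
finger_gap: 85.8
grasp_force: 0.0
```

Emit:
{"method": "step_arm", "body": {
  "commands": [
    {"dx": -0.87,"dy": 0.17,"dz": 0,"rx": 0,"ry": 0,"rz": 0.08},
    {"dx": -0.87,"dy": 0.17,"dz": 0,"rx": 0,"ry": 0,"rz": 0.08},
    {"dx": -0.87,"dy": 0.17,"dz": 0,"rx": 0,"ry": 0,"rz": 0.08},
    {"dx": -0.87,"dy": 0.17,"dz": 0,"rx": 0,"ry": 0,"rz": 0.08},
    {"dx": -0.87,"dy": 0.17,"dz": 0,"rx": 0,"ry": 0,"rz": 0.08},
    {"dx": -0.87,"dy": 0.17,"dz": 0,"rx": 0,"ry": 0,"rz": 0.08},
    {"dx": -0.87,"dy": 0.17,"dz": 0,"rx": 0,"ry": 0,"rz": 0.08},
    {"dx": -0.87,"dy": 0.17,"dz": 0,"rx": 0,"ry": 0,"rz": 0.08},
    {"dx": -0.87,"dy": 0.17,"dz": 0,"rx": 0,"ry": 0,"rz": 0.08},
    {"dx": -0.87,"dy": 0.17,"dz": 0,"rx": 0,"ry": 0,"rz": 0.08}
  ]
}}

```text
t: 2.7
tool_pos: [507.5, -119.8, 304.1]
ee_rot: [0.659, 0.752, 0.0, -0.0]
wrist_force: [-0.1, 0.7, 0.0]
finger_gap: 85.5
grasp_force: 0.0
```

```bash
python3 - <<'E'
from h import *
print(env.observe()["tool_pos"],env.observe()["t"])
plan((550.6,-226.2,200,7.2),(550.6,-226.2,93,7.2))
E
```

```text
[ 507.54761533 -119.75900369  304.11181098] 2.7
d [-0.445  0.115  0.416] r [ 0.    -0.     0.005]
d [0.    0.    0.428] r [0. 0. 0.]
```

Emit:
{"method": "step_arm", "body": {
  "commands": [
    {"dx": -0.445,"dy": 0.115,"dz": 0.416,"rx": 0,"ry": 0,"rz": 0.005},
    {"dx": -0.445,"dy": 0.115,"dz": 0.416,"rx": 0,"ry": 0,"rz": 0.005},
    {"dx": -0.445,"dy": 0.115,"dz": 0.416,"rx": 0,"ry": 0,"rz": 0.005},
    {"dx": -0.445,"dy": 0.115,"dz": 0.416,"rx": 0,"ry": 0,"rz": 0.005},
    {"dx": -0.445,"dy": 0.115,"dz": 0.416,"rx": 0,"ry": 0,"rz": 0.005},
    {"dx": -0.445,"dy": 0.115,"dz": 0.416,"rx": 0,"ry": 0,"rz": 0.005},
    {"dx": -0.445,"dy": 0.115,"dz": 0.416,"rx": 0,"ry": 0,"rz": 0.005},
    {"dx": -0.445,"dy": 0.115,"dz": 0.416,"rx": 0,"ry": 0,"rz": 0.005},
    {"dx": -0.445,"dy": 0.115,"dz": 0.416,"rx": 0,"ry": 0,"rz": 0.005},
    {"dx": -0.445,"dy": 0.115,"dz": 0.416,"rx": 0,"ry": 0,"rz": 0.005}
  ]
}}

```text
t: 3.53
tool_pos: [550.7, -227.2, 200.9]
ee_rot: [0.662, 0.749, 0.0, 0.001]
wrist_force: [-0.8, -0.5, 0.1]
finger_gap: 85.6
grasp_force: 0.0
```

```bash
python3 - <<'E'
from h import *
c=cam("wrist","w1.png"); print(env.observe()["tool_pos"], -c["R"].T@c["t"])
print(proj(c,[[550.6,-226.2,42]]))
E
```

```text
[ 550.67859201 -227.36665447  200.69203736] [ 540.46201883 -145.37563364  270.70565594]
[[316.49265145 202.9702216 ]]
```

View pics/w1.png

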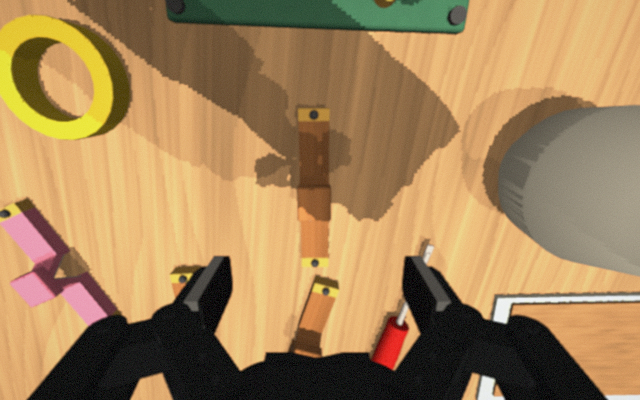

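The beam lies centred between the open fingers, its block at (314,204) against a predicted (316,203). I'll descend and grip.

Emit:
{"method": "step_arm", "body": {
  "commands": [
    {"dx": 0,"dy": 0,"dz": 0.43,"rx": 0,"ry": 0,"rz": 0},
    {"dx": 0,"dy": 0,"dz": 0.43,"rx": 0,"ry": 0,"rz": 0},
    {"dx": 0,"dy": 0,"dz": 0.43,"rx": 0,"ry": 0,"rz": 0},
    {"dx": 0,"dy": 0,"dz": 0.43,"rx": 0,"ry": 0,"rz": 0},
    {"dx": 0,"dy": 0,"dz": 0.43,"rx": 0,"ry": 0,"rz": 0},
    {"dx": 0,"dy": 0,"dz": 0.43,"rx": 0,"ry": 0,"rz": 0},
    {"dx": 0,"dy": 0,"dz": 0.43,"rx": 0,"ry": 0,"rz": 0},
    {"dx": 0,"dy": 0,"dz": 0.43,"rx": 0,"ry": 0,"rz": 0},
    {"dx": 0,"dy": 0,"dz": 0.43,"rx": 0,"ry": 0,"rz": 0},
    {"dx": 0,"dy": 0,"dz": 0.43,"rx": 0,"ry": 0,"rz": 0}
  ]
}}

```text
t: 4.42
tool_pos: [550.9, -228.1, 93.2]
ee_rot: [0.662, 0.749, 0.0, 0.001]
wrist_force: [-0.4, -0.4, 0.7]
finger_gap: 85.3
grasp_force: 0.0
```

Emit:
{"method": "step_arm", "body": {
  "commands": [
    {"dx": 0,"dy": 0,"dz": 0,"rx": 0,"ry": 0,"rz": 0},
    {"dx": 0,"dy": 0,"dz": 0,"rx": 0,"ry": 0,"rz": 0},
    {"dx": 0,"dy": 0,"dz": 0,"rx": 0,"ry": 0,"rz": 0},
    {"dx": 0,"dy": 0,"dz": 0,"rx": 0,"ry": 0,"rz": 0},
    {"dx": 0,"dy": 0,"dz": 0,"rx": 0,"ry": 0,"rz": 0},
    {"dx": 0,"dy": 0,"dz": 0,"rx": 0,"ry": 0,"rz": 0},
    {"dx": 0,"dy": 0,"dz": 0,"rx": 0,"ry": 0,"rz": 0},
    {"dx": 0,"dy": 0,"dz": 0,"rx": 0,"ry": 0,"rz": 0},
    {"dx": 0,"dy": 0,"dz": 0,"rx": 0,"ry": 0,"rz": 0},
    {"dx": 0,"dy": 0,"dz": 0,"rx": 0,"ry": 0,"rz": 0}
  ],
  "jaw": 1
}}

```text
t: 5.25
tool_pos: [550.5, -227.9, 92.5]
ee_rot: [0.662, 0.749, -0.0, -0.0]
wrist_force: [-1.9, 0.6, 4.8]
finger_gap: 26.9
grasp_force: 59.1
```

```bash
python3 - <<'E'
from h import *
s=env.observe(); print(s["tool_pos"],s["finger_gap"],s["grasp_force"])
plan((550.6,-226.2,240,7.2),(579,-22.5,240,5.5),(579,-22.5,190,5.5))
E
```

```text
[ 550.52104097 -227.92183479   92.48786441] 26.913153531664108 59.10802080819849
d [ 0.007  0.001 -0.59 ] r [-0.     0.    -0.003]
d [0.794 0.215 0.   ] r [0.    0.    0.028]
d [0.  0.  0.2] r [0. 0. 0.]
```

Emit:
{"method": "step_arm", "body": {
  "commands": [
    {"dx": 0,"dy": 0,"dz": -0.59,"rx": 0,"ry": 0,"rz": 0},
    {"dx": 0,"dy": 0,"dz": -0.59,"rx": 0,"ry": 0,"rz": 0},
    {"dx": 0,"dy": 0,"dz": -0.59,"rx": 0,"ry": 0,"rz": 0},
    {"dx": 0,"dy": 0,"dz": -0.59,"rx": 0,"ry": 0,"rz": 0},
    {"dx": 0,"dy": 0,"dz": -0.59,"rx": 0,"ry": 0,"rz": 0},
    {"dx": 0,"dy": 0,"dz": -0.59,"rx": 0,"ry": 0,"rz": 0},
    {"dx": 0,"dy": 0,"dz": -0.59,"rx": 0,"ry": 0,"rz": 0},
    {"dx": 0,"dy": 0,"dz": -0.59,"rx": 0,"ry": 0,"rz": 0},
    {"dx": 0,"dy": 0,"dz": -0.59,"rx": 0,"ry": 0,"rz": 0},
    {"dx": 0,"dy": 0,"dz": -0.59,"rx": 0,"ry": 0,"rz": 0}
  ]
}}

```text
t: 6.08
tool_pos: [550.3, -227.8, 238.9]
ee_rot: [0.662, 0.749, -0.0, -0.001]
wrist_force: [-0.1, -0.0, -1.4]
finger_gap: 26.8
grasp_force: 59.9
```

Emit:
{"method": "step_arm", "body": {
  "commands": [
    {"dx": 0.794,"dy": 0.215,"dz": 0,"rx": 0,"ry": 0,"rz": 0.028},
    {"dx": 0.794,"dy": 0.215,"dz": 0,"rx": 0,"ry": 0,"rz": 0.028},
    {"dx": 0.794,"dy": 0.215,"dz": 0,"rx": 0,"ry": 0,"rz": 0.028},
    {"dx": 0.794,"dy": 0.215,"dz": 0,"rx": 0,"ry": 0,"rz": 0.028},
    {"dx": 0.794,"dy": 0.215,"dz": 0,"rx": 0,"ry": 0,"rz": 0.028},
    {"dx": 0.794,"dy": 0.215,"dz": 0,"rx": 0,"ry": 0,"rz": 0.028},
    {"dx": 0.794,"dy": 0.215,"dz": 0,"rx": 0,"ry": 0,"rz": 0.028},
    {"dx": 0.794,"dy": 0.215,"dz": 0,"rx": 0,"ry": 0,"rz": 0.028},
    {"dx": 0.794,"dy": 0.215,"dz": 0,"rx": 0,"ry": 0,"rz": 0.028},
    {"dx": 0.794,"dy": 0.215,"dz": 0,"rx": 0,"ry": 0,"rz": 0.028}
  ]
}}

```text
t: 6.92
tool_pos: [579.5, -25.5, 239.7]
ee_rot: [0.674, 0.739, -0.0, -0.0]
wrist_force: [0.4, -0.6, -1.3]
finger_gap: 26.9
grasp_force: 59.9
```

```bash
python3 - <<'E'
from h import *
c=cam("wrist","w2.png");s=env.observe(); print(s["tool_pos"],s["finger_gap"],s["grasp_force"])
a=np.radians(5.5);X=np.array([np.cos(a),np.sin(a),0]);Y=np.array([-X[1],X[0],0]);k=np.array([579,-22.5,115])
names={"knife":k,"pad+":k+42*Y-[0,0,25],"pad-":k-42*Y-[0,0,25],"c1":k+65*X+65*Y-[0,0,103],"c2":k-165*X+65*Y-[0,0,103]}
for n,p in names.items(): print(n,proj(c,p))
E
```

```text
[579.53205366 -25.44467778 239.75408247] 26.984917078928504 59.88435865729116
knife [[316.383497   216.68109146]]
pad+ [[316.21764863 151.29475838]]
pad- [[316.62542221 252.19904257]]
c1 [[383.74381245 113.45244055]]
c2 [[144.80323836 114.07931103]]
```

View pics/w2.png

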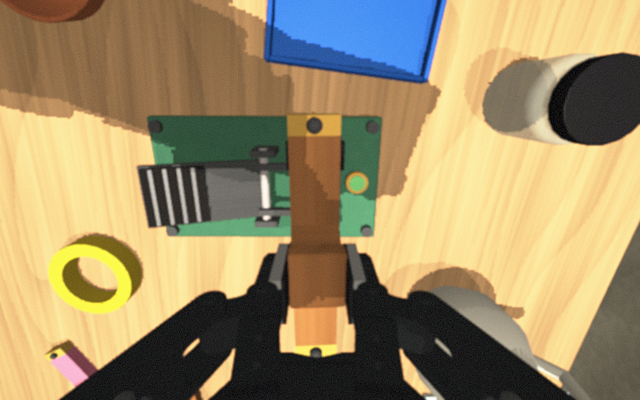

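The beam is firmly held level over the stand. Base plate corners are at TL (149,116), TR (382,115) and BR (376,236), so I'll refine the knife position from those.

```bash
python3 - <<'E'
from h import *
c=cam("wrist"); im=c["pixels"]
for b in blobs(im,(60,80,20),(85,255,200),1500): print(rect(c,b,12),cv2.boundingRect(b))
P=onz(c,[(149,116),(382,115),(376,236)],12); print(P)
print(np.linalg.norm(P[0]-P[1]),np.linalg.norm(P[1]-P[2]),np.degrees(np.arctan2(*(P[1]-P[0])[1::-1])),np.degrees(np.arctan2(*(P[1]-P[2])[1::-1])))
d=(P[1]-P[0]); d/=np.linalg.norm(d); n=np.array([-d[1],d[0],0]); print("knife",(P[1]+P[2])/2-65*d)
print(P[1]-65*d-65*n, P[0]+165*d-65*n)
E
```

```text
((622.3240356445312, -19.381088256835938), (36.90259552001953, 125.76792907714844), 5.279139041900635) (340, 117, 41, 119)
((479.11669921875, 7.294273376464844), (133.0676727294922, 46.080928802490234), 5.443656921386719) (148, 117, 139, 48)
[[412.3784084   25.01361143  12.        ]
 [636.07183843  46.90566423  12.        ]
 [650.39081519 -81.12915333  12.        ]]
224.76212450679574 128.8330221703885 5.589527286385061 96.38124815384987
knife [578.54038752 -23.44280871  12.        ]
[577.7119633  -24.11633923  12.        ] [582.92493385 -23.60616499  12.        ]
```

Emit:
{"method": "step_arm", "body": {
  "commands": [
    {"dx": 0.005,"dy": -0.002,"dz": 0.08,"rx": 0,"ry": 0,"rz": 0},
    {"dx": 0.005,"dy": -0.002,"dz": 0.14,"rx": 0,"ry": 0,"rz": 0},
    {"dx": 0.005,"dy": -0.002,"dz": 0.18,"rx": 0,"ry": 0,"rz": 0},
    {"dx": 0.005,"dy": -0.002,"dz": 0.2,"rx": 0,"ry": 0,"rz": 0},
    {"dx": 0.005,"dy": -0.002,"dz": 0.21,"rx": 0,"ry": 0,"rz": 0},
    {"dx": 0.005,"dy": -0.002,"dz": 0.22,"rx": 0,"ry": 0,"rz": 0},
    {"dx": 0.005,"dy": -0.002,"dz": 0.222,"rx": 0,"ry": 0,"rz": 0},
    {"dx": 0.005,"dy": -0.002,"dz": 0.224,"rx": 0,"ry": 0,"rz": 0},
    {"dx": 0.005,"dy": -0.002,"dz": 0.226,"rx": 0,"ry": 0,"rz": 0},
    {"dx": 0.005,"dy": -0.002,"dz": 0.228,"rx": 0,"ry": 0,"rz": 0}
  ]
}}

```text
t: 7.85
tool_pos: [579.1, -23.1, 183.2]
ee_rot: [0.673, 0.739, 0.0, 0.0]
wrist_force: [-0.2, 0.5, -1.2]
finger_gap: 26.6
grasp_force: 59.9
```

```bash
python3 - <<'E'
from h import *
c=cam("scene");s=env.observe(); print(s["tool_pos"],s["wrist_force"],s["ft_torque"],s["finger_gap"])
cv2.imwrite("pics/s2.png",cv2.resize(c["pixels"][150:260,250:400],None,fx=5,fy=5,interpolation=2)[:,:,::-1])
E
```

```text
[579.06830196 -23.14736253 183.05093592] [-0.25672611  0.26905691 -2.14846324] [-0.01194983  0.03235055  0.00037318] 27.10966700286066
```

View pics/s2.png

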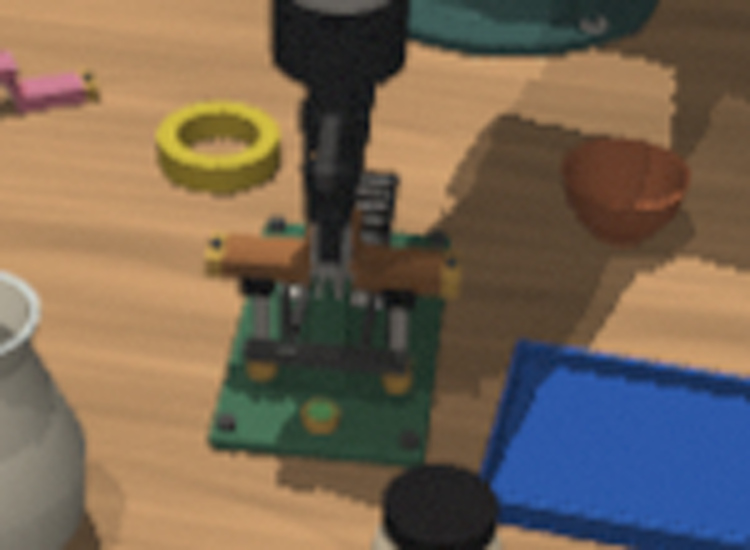

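The beam is over both pads, level and just touching. I'll lower it 0.6 mm, release it and rise.

Emit:
{"method": "step_arm", "body": {
  "commands": [
    {"dx": 0,"dy": 0,"dz": 0.003,"rx": 0,"ry": 0,"rz": 0},
    {"dx": 0,"dy": 0,"dz": 0.003,"rx": 0,"ry": 0,"rz": 0},
    {"dx": 0,"dy": 0,"dz": 0.003,"rx": 0,"ry": 0,"rz": 0},
    {"dx": 0,"dy": 0,"dz": 0.003,"rx": 0,"ry": 0,"rz": 0},
    {"dx": 0,"dy": 0,"dz": 0.003,"rx": 0,"ry": 0,"rz": 0},
    {"dx": 0,"dy": 0,"dz": 0.003,"rx": 0,"ry": 0,"rz": 0},
    {"dx": 0,"dy": 0,"dz": 0.003,"rx": 0,"ry": 0,"rz": 0},
    {"dx": 0,"dy": 0,"dz": 0.003,"rx": 0,"ry": 0,"rz": 0},
    {"dx": 0,"dy": 0,"dz": 0.003,"rx": 0,"ry": 0,"rz": 0},
    {"dx": 0,"dy": 0,"dz": 0.003,"rx": 0,"ry": 0,"rz": 0}
  ],
  "jaw": 0.4
}}

```text
t: 8.73
tool_pos: [579.0, -23.1, 182.1]
ee_rot: [0.673, 0.739, 0.0, -0.0]
wrist_force: [-0.1, -0.1, 0.6]
finger_gap: 51.0
grasp_force: 0.0
```

Emit:
{"method": "step_arm", "body": {
  "commands": [
    {"dx": 0,"dy": 0,"dz": -0.05,"rx": 0,"ry": 0,"rz": 0},
    {"dx": 0,"dy": 0,"dz": -0.1,"rx": 0,"ry": 0,"rz": 0},
    {"dx": 0,"dy": 0,"dz": -0.28,"rx": 0,"ry": 0,"rz": 0},
    {"dx": 0,"dy": 0,"dz": -0.28,"rx": 0,"ry": 0,"rz": 0},
    {"dx": 0,"dy": 0,"dz": -0.28,"rx": 0,"ry": 0,"rz": 0},
    {"dx": 0,"dy": -0.51,"dz": -0.28,"rx": 0,"ry": 0,"rz": 0},
    {"dx": 0,"dy": -0.51,"dz": -0.28,"rx": 0,"ry": 0,"rz": 0},
    {"dx": 0,"dy": -0.51,"dz": -0.28,"rx": 0,"ry": 0,"rz": 0},
    {"dx": 0,"dy": -0.51,"dz": -0.28,"rx": 0,"ry": 0,"rz": 0},
    {"dx": 0,"dy": -0.51,"dz": -0.28,"rx": 0,"ry": 0,"rz": 0}
  ]
}}

```text
t: 9.57
tool_pos: [450.0, -34.9, 251.7]
ee_rot: [0.674, 0.739, -0.0, -0.0]
wrist_force: [0.9, -0.8, 0.9]
finger_gap: 51.3
grasp_force: 0.0
```

```bash
python3 - <<'E'
from h import *
c=cam("wrist","w3.png");s=env.observe(); print(s["tool_pos"],s["finger_gap"])
print(proj(c,[[579,-23.3,132],[452.6,-35.3,67]]))
plan((452.6,-35.3,150,5.4),(452.6,-35.3,140,5.4))
E
```

```text
[451.72025936 -35.10596079 251.96705055] 51.29329779387648
[[504.19967132 224.22831051]
 [319.74228189 195.27832258]]
d [-0.001  0.003  0.408] r [ 0.     0.    -0.001]
d [0.   0.   0.04] r [0. 0. 0.]
```

View pics/w3.png

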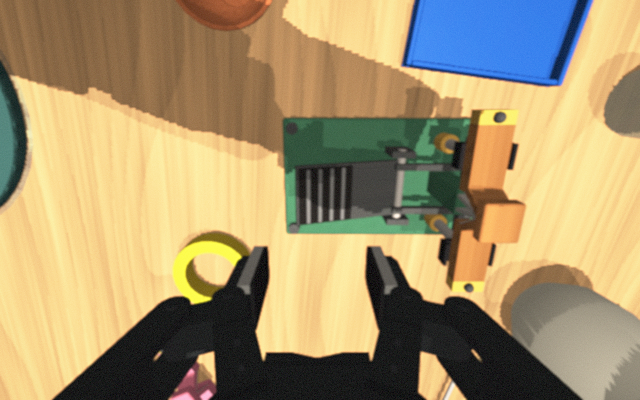

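The beam rests on the fork between the lips, and the pedal ribs are right at the predicted (320,195). I'll close the jaw and press.

Emit:
{"method": "step_arm", "body": {
  "commands": [
    {"dx": 0,"dy": 0.003,"dz": 0.1,"rx": 0,"ry": 0,"rz": 0},
    {"dx": 0,"dy": 0.003,"dz": 0.2,"rx": 0,"ry": 0,"rz": 0},
    {"dx": 0,"dy": 0.003,"dz": 0.3,"rx": 0,"ry": 0,"rz": 0},
    {"dx": 0,"dy": 0.003,"dz": 0.4,"rx": 0,"ry": 0,"rz": 0},
    {"dx": 0,"dy": 0.003,"dz": 0.42,"rx": 0,"ry": 0,"rz": 0},
    {"dx": 0,"dy": 0.003,"dz": 0.42,"rx": 0,"ry": 0,"rz": 0},
    {"dx": 0,"dy": 0.003,"dz": 0.42,"rx": 0,"ry": 0,"rz": 0},
    {"dx": 0,"dy": 0.003,"dz": 0.42,"rx": 0,"ry": 0,"rz": 0},
    {"dx": 0,"dy": 0.003,"dz": 0.42,"rx": 0,"ry": 0,"rz": 0},
    {"dx": 0,"dy": 0.003,"dz": 0.42,"rx": 0,"ry": 0,"rz": 0}
  ],
  "jaw": 1
}}

```text
t: 10.45
tool_pos: [453.4, -35.1, 148.0]
ee_rot: [0.673, 0.739, 0.0, 0.001]
wrist_force: [-0.5, -0.7, -0.4]
finger_gap: 0.2
grasp_force: 0.0
```

Emit:
{"method": "step_arm", "body": {
  "commands": [
    {"dx": 0,"dy": 0,"dz": 0.01,"rx": 0,"ry": 0,"rz": 0},
    {"dx": 0,"dy": 0,"dz": 0.02,"rx": 0,"ry": 0,"rz": 0},
    {"dx": 0,"dy": 0,"dz": 0.03,"rx": 0,"ry": 0,"rz": 0},
    {"dx": 0,"dy": 0,"dz": 0.04,"rx": 0,"ry": 0,"rz": 0},
    {"dx": 0,"dy": 0,"dz": 0.05,"rx": 0,"ry": 0,"rz": 0},
    {"dx": 0,"dy": 0,"dz": 0.06,"rx": 0,"ry": 0,"rz": 0},
    {"dx": 0,"dy": 0,"dz": 0.07,"rx": 0,"ry": 0,"rz": 0},
    {"dx": 0,"dy": 0,"dz": 0.08,"rx": 0,"ry": 0,"rz": 0},
    {"dx": 0,"dy": 0,"dz": 0.09,"rx": 0,"ry": 0,"rz": 0},
    {"dx": 0,"dy": 0,"dz": 0.1,"rx": 0,"ry": 0,"rz": 0}
  ]
}}

```text
t: 11.28
tool_pos: [452.6, -35.0, 121.9]
ee_rot: [0.673, 0.739, -0.0, -0.0]
wrist_force: [-3.7, -0.1, 6.8]
finger_gap: -0.3
grasp_force: 3.0
```

Emit:
{"method": "step_arm", "body": {
  "commands": [
    {"dx": 0,"dy": 0,"dz": 0.004,"rx": 0,"ry": 0,"rz": 0},
    {"dx": 0,"dy": 0,"dz": 0.008,"rx": 0,"ry": 0,"rz": 0},
    {"dx": 0,"dy": 0,"dz": 0.012,"rx": 0,"ry": 0,"rz": 0},
    {"dx": 0,"dy": 0,"dz": 0.016,"rx": 0,"ry": 0,"rz": 0},
    {"dx": 0,"dy": 0,"dz": 0.018,"rx": 0,"ry": 0,"rz": 0},
    {"dx": 0,"dy": 0,"dz": 0.02,"rx": 0,"ry": 0,"rz": 0},
    {"dx": 0,"dy": 0,"dz": 0.02,"rx": 0,"ry": 0,"rz": 0},
    {"dx": 0,"dy": 0,"dz": 0.02,"rx": 0,"ry": 0,"rz": 0},
    {"dx": 0,"dy": 0,"dz": 0.02,"rx": 0,"ry": 0,"rz": 0},
    {"dx": 0,"dy": 0,"dz": 0.02,"rx": 0,"ry": 0,"rz": 0}
  ]
}}

```text
t: 12.12
tool_pos: [452.3, -35.0, 116.9]
ee_rot: [0.673, 0.739, -0.0, -0.0]
wrist_force: [-4.1, 0.3, 5.2]
finger_gap: -0.0
grasp_force: 3.2
```

```bash
cat >> h.py <<'E'
def tilt(tag):
    """level of the beam on the stand: heights of its two brass ends seen from the scene camera, on the plane x=knife"""
    c=cam("scene"); im=c["pixels"]; cv2.imwrite("pics/s_%s.png"%tag,cv2.resize(im[150:260,250:400],None,fx=5,fy=5,interpolation=2)[:,:,::-1])
    h=cv2.cvtColor(im,cv2.COLOR_RGB2HSV); y=cv2.inRange(h,(20,140,40),(38,255,255))
    a=np.radians(5.4); X=np.array([np.cos(a),np.sin(a),0]); Y=np.array([-X[1],X[0],0]); k=np.array([579,-23.3,0])
    for sg in(1,-1):
        u,v=proj(c,k+sg*70*Y+[0,0,97])[0].astype(int); w=y[v-11:v+12,u-9:u+10]; r,q=np.nonzero(w)
        o,d=ray(c,[(q.mean()+u-9,r.mean()+v-11)]); d=d[0]; p=o+d*(((k+13*X-o)@X)/(d@X)); print("end",sg,len(r),"y",round((p-k)@Y,1),"z",round(p[2],1))
E
python3 - <<'E'
from h import *
s=env.observe(); print(s["tool_pos"],s["wrist_force"]); tilt("p1")
E
```

```text
[452.28699825 -34.95318667 116.93273912] [-4.12543284  0.2788909   5.19689698]
end 1 4 y 69.2 z 103.5
end -1 5 y -71.3 z 104.1
```

View pics/s_p1.png

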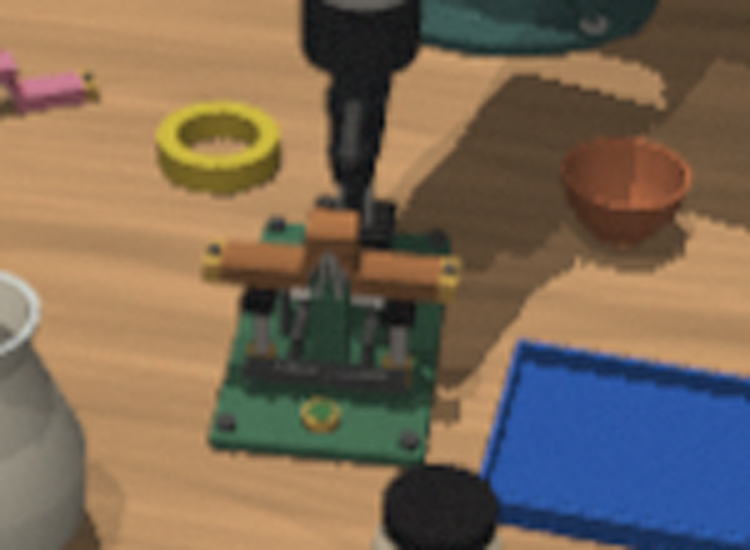

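The fork has dropped and the beam still looks level. I'll press on until the force jumps, which marks the stop.

Emit:
{"method": "step_arm", "body": {
  "commands": [
    {"dx": 0,"dy": 0,"dz": 0.002,"rx": 0,"ry": 0,"rz": 0},
    {"dx": 0,"dy": 0,"dz": 0.004,"rx": 0,"ry": 0,"rz": 0},
    {"dx": 0,"dy": 0,"dz": 0.006,"rx": 0,"ry": 0,"rz": 0},
    {"dx": 0,"dy": 0,"dz": 0.008,"rx": 0,"ry": 0,"rz": 0},
    {"dx": 0,"dy": 0,"dz": 0.01,"rx": 0,"ry": 0,"rz": 0},
    {"dx": 0,"dy": 0,"dz": 0.01,"rx": 0,"ry": 0,"rz": 0},
    {"dx": 0,"dy": 0,"dz": 0.01,"rx": 0,"ry": 0,"rz": 0},
    {"dx": 0,"dy": 0,"dz": 0.01,"rx": 0,"ry": 0,"rz": 0},
    {"dx": 0,"dy": 0,"dz": 0.01,"rx": 0,"ry": 0,"rz": 0},
    {"dx": 0,"dy": 0,"dz": 0.01,"rx": 0,"ry": 0,"rz": 0}
  ]
}}

```text
t: 13.0
tool_pos: [452.4, -35.0, 115.8]
ee_rot: [0.673, 0.739, -0.0, 0.0]
wrist_force: [-12.9, 0.9, 41.2]
finger_gap: -0.1
grasp_force: 20.2
```

```bash
python3 - <<'E'
from h import *
s=env.observe(); print(s["tool_pos"],s["wrist_force"]); tilt("p2")
E
```

```text
[452.40731188 -34.95570173 115.78829008] [-12.88474277   0.88489351  41.16155706]
end 1 4 y 69.2 z 103.5
end -1 5 y -71.3 z 104.1
```

Stop reached at TCP z of about 116 (41 N, so I'll ease off 1 mm) and hold.

Emit:
{"method": "step_arm", "body": {
  "commands": [
    {"dx": 0,"dy": 0,"dz": -0.004,"rx": 0,"ry": 0,"rz": 0},
    {"dx": 0,"dy": 0,"dz": -0.004,"rx": 0,"ry": 0,"rz": 0},
    {"dx": 0,"dy": 0,"dz": -0.004,"rx": 0,"ry": 0,"rz": 0},
    {"dx": 0,"dy": 0,"dz": -0.004,"rx": 0,"ry": 0,"rz": 0},
    {"dx": 0,"dy": 0,"dz": -0.004,"rx": 0,"ry": 0,"rz": 0},
    {"dx": 0,"dy": 0,"dz": -0.004,"rx": 0,"ry": 0,"rz": 0},
    {"dx": 0,"dy": 0,"dz": -0.004,"rx": 0,"ry": 0,"rz": 0},
    {"dx": 0,"dy": 0,"dz": -0.004,"rx": 0,"ry": 0,"rz": 0},
    {"dx": 0,"dy": 0,"dz": -0.004,"rx": 0,"ry": 0,"rz": 0},
    {"dx": 0,"dy": 0,"dz": -0.004,"rx": 0,"ry": 0,"rz": 0}
  ]
}}

```text
t: 13.88
tool_pos: [452.5, -35.0, 116.0]
ee_rot: [0.673, 0.739, -0.0, 0.0]
wrist_force: [-7.0, 0.4, 20.4]
finger_gap: -0.2
grasp_force: 10.1
```

```bash
python3 - <<'E'
from h import *
s=env.observe(); print(s["tool_pos"],s["wrist_force"]); tilt("p3")
c=cam("top")
for b in beams(c): print(b)
for nm,lo,hi in(("blue",(105,150,60),(125,255,255)),("red",(0,200,90),(4,255,255))):
    for b in blobs(c["pixels"],lo,hi,700,(150,80,480,290)): print(nm,rect(c,b,20))
plan((455,-35,250,5.4),(579,-24,250,5.4),(579,-23.5,182.5,5.4))
E
```

```text
[452.47504283 -34.97038972 116.02641931] [-6.99358076  0.37577336 20.39266158]
end 1 4 y 69.2 z 103.5
end -1 5 y -71.3 z 104.1
(array([ 441.4, -398.4], dtype=float32), 98.3, 141.4, array([417., 231.]))
(array([ 561.6, -395.7], dtype=float32), 79.7, 140.8, array([414., 199.]))
blue ((598.572265625, 171.607421875), (178.34523010253906, 146.8523712158203), 88.42769622802734)
red ((449.8650207519531, 382.8085021972656), (149.1737823486328, 179.61761474609375), 3.7854723930358887)
d [-0.001  0.01  -0.536] r [-0.     0.    -0.001]
d [-0.003  0.498  0.   ] r [0. 0. 0.]
d [0.002 0.    0.27 ] r [0. 0. 0.]
```

The beam stays level at the stop, so it is true. I'll let the pedal up and pick it up again.

Emit:
{"method": "step_arm", "body": {
  "commands": [
    {"dx": 0,"dy": 0.0,"dz": -0.02,"rx": 0,"ry": 0,"rz": 0},
    {"dx": 0,"dy": 0.0,"dz": -0.04,"rx": 0,"ry": 0,"rz": 0},
    {"dx": 0,"dy": 0.0,"dz": -0.06,"rx": 0,"ry": 0,"rz": 0},
    {"dx": 0,"dy": 0.0,"dz": -0.08,"rx": 0,"ry": 0,"rz": 0},
    {"dx": 0,"dy": 0.0,"dz": -0.11,"rx": 0,"ry": 0,"rz": 0},
    {"dx": 0,"dy": 0.01,"dz": -0.26,"rx": 0,"ry": 0,"rz": 0},
    {"dx": 0,"dy": 0.01,"dz": -0.4,"rx": 0,"ry": 0,"rz": 0},
    {"dx": 0,"dy": 0.01,"dz": -0.54,"rx": 0,"ry": 0,"rz": 0},
    {"dx": 0,"dy": 0.01,"dz": -0.54,"rx": 0,"ry": 0,"rz": 0},
    {"dx": 0,"dy": 0.01,"dz": -0.54,"rx": 0,"ry": 0,"rz": 0}
  ]
}}

```text
t: 14.82
tool_pos: [455.7, -34.8, 252.3]
ee_rot: [0.673, 0.739, 0.001, 0.001]
wrist_force: [-0.1, 0.2, 0.0]
finger_gap: 0.0
grasp_force: 0.0
```

Emit:
{"method": "step_arm", "body": {
  "commands": [
    {"dx": -0.003,"dy": 0.16,"dz": 0,"rx": 0,"ry": 0,"rz": 0},
    {"dx": -0.003,"dy": 0.32,"dz": 0,"rx": 0,"ry": 0,"rz": 0},
    {"dx": -0.003,"dy": 0.498,"dz": 0,"rx": 0,"ry": 0,"rz": 0},
    {"dx": -0.003,"dy": 0.498,"dz": 0,"rx": 0,"ry": 0,"rz": 0},
    {"dx": -0.003,"dy": 0.498,"dz": 0,"rx": 0,"ry": 0,"rz": 0},
    {"dx": -0.003,"dy": 0.498,"dz": 0,"rx": 0,"ry": 0,"rz": 0},
    {"dx": -0.003,"dy": 0.498,"dz": 0.1,"rx": 0,"ry": 0,"rz": 0},
    {"dx": -0.003,"dy": 0.498,"dz": 0.15,"rx": 0,"ry": 0,"rz": 0},
    {"dx": -0.003,"dy": 0.498,"dz": 0.15,"rx": 0,"ry": 0,"rz": 0},
    {"dx": -0.003,"dy": 0.498,"dz": 0.15,"rx": 0,"ry": 0,"rz": 0}
  ],
  "jaw": 0.3
}}

```text
t: 15.65
tool_pos: [577.9, -23.9, 213.2]
ee_rot: [0.673, 0.739, -0.0, -0.001]
wrist_force: [-0.0, -0.2, 1.1]
finger_gap: 59.8
grasp_force: 0.0
```

```bash
python3 - <<'E'
from h import *
s=env.observe(); print(s["tool_pos"],s["finger_gap"]); tilt("r1")
plan((579,-24,182,5.4),(579,-24,250,5.4),(569.2,173,250,-2),(569.2,173,98,-2))
E
```

```text
[577.93838277 -23.87975073 213.24760285] 59.781068061038965
end 1 0 y nan z nan
end -1 5 y -71.3 z 107.7
d [-0.     0.002  0.128] r [ 0.     0.    -0.001]
d [ 0.     0.    -0.272] r [0. 0. 0.]
d [0.788 0.035 0.   ] r [0.    0.    0.123]
d [0.    0.    0.608] r [0. 0. 0.]h.py:55: RuntimeWarning: Mean of empty slice.
  o,d=ray(c,[(q.mean()+u-9,r.mean()+v-11)]); d=d[0]; p=o+d*(((k+13*X-o)@X)/(d@X)); print("end",sg,len(r),"y",round((p-k)@Y,1),"z",round(p[2],1))
  ret = ret.dtype.type(ret / rcount)
```

Emit:
{"method": "step_arm", "body": {
  "commands": [
    {"dx": 0,"dy": 0.003,"dz": 0.06,"rx": 0,"ry": 0,"rz": 0},
    {"dx": 0,"dy": 0.003,"dz": 0.126,"rx": 0,"ry": 0,"rz": 0},
    {"dx": 0,"dy": 0.003,"dz": 0.126,"rx": 0,"ry": 0,"rz": 0},
    {"dx": 0,"dy": 0.003,"dz": 0.126,"rx": 0,"ry": 0,"rz": 0},
    {"dx": 0,"dy": 0.003,"dz": 0.126,"rx": 0,"ry": 0,"rz": 0},
    {"dx": 0,"dy": 0.003,"dz": 0.126,"rx": 0,"ry": 0,"rz": 0},
    {"dx": 0,"dy": 0.003,"dz": 0.126,"rx": 0,"ry": 0,"rz": 0},
    {"dx": 0,"dy": 0.003,"dz": 0.126,"rx": 0,"ry": 0,"rz": 0},
    {"dx": 0,"dy": 0.003,"dz": 0.126,"rx": 0,"ry": 0,"rz": 0},
    {"dx": 0,"dy": 0.003,"dz": 0.126,"rx": 0,"ry": 0,"rz": 0}
  ]
}}

```text
t: 16.53
tool_pos: [580.1, -23.8, 181.8]
ee_rot: [0.673, 0.739, 0.0, 0.0]
wrist_force: [0.7, -0.0, 0.6]
finger_gap: 59.8
grasp_force: 0.0
```

Emit:
{"method": "step_arm", "body": {
  "commands": [
    {"dx": 0,"dy": 0,"dz": 0,"rx": 0,"ry": 0,"rz": 0},
    {"dx": 0,"dy": 0,"dz": 0,"rx": 0,"ry": 0,"rz": 0},
    {"dx": 0,"dy": 0,"dz": 0,"rx": 0,"ry": 0,"rz": 0},
    {"dx": 0,"dy": 0,"dz": 0,"rx": 0,"ry": 0,"rz": 0},
    {"dx": 0,"dy": 0,"dz": 0,"rx": 0,"ry": 0,"rz": 0},
    {"dx": 0,"dy": 0,"dz": 0,"rx": 0,"ry": 0,"rz": 0},
    {"dx": 0,"dy": 0,"dz": 0,"rx": 0,"ry": 0,"rz": 0},
    {"dx": 0,"dy": 0,"dz": 0,"rx": 0,"ry": 0,"rz": 0},
    {"dx": 0,"dy": 0,"dz": 0,"rx": 0,"ry": 0,"rz": 0},
    {"dx": 0,"dy": 0,"dz": 0,"rx": 0,"ry": 0,"rz": 0}
  ],
  "jaw": 1
}}

```text
t: 17.37
tool_pos: [580.1, -23.8, 181.6]
ee_rot: [0.673, 0.739, -0.0, 0.0]
wrist_force: [-1.8, 0.5, 2.5]
finger_gap: 26.9
grasp_force: 58.8
```

Emit:
{"method": "step_arm", "body": {
  "commands": [
    {"dx": 0,"dy": 0,"dz": -0.1,"rx": 0,"ry": 0,"rz": 0},
    {"dx": 0,"dy": 0,"dz": -0.2,"rx": 0,"ry": 0,"rz": 0},
    {"dx": 0,"dy": 0,"dz": -0.272,"rx": 0,"ry": 0,"rz": 0},
    {"dx": 0.1,"dy": 0,"dz": -0.272,"rx": 0,"ry": 0,"rz": 0},
    {"dx": 0.2,"dy": 0.0,"dz": -0.272,"rx": 0,"ry": 0,"rz": 0},
    {"dx": 0.35,"dy": 0.0,"dz": -0.272,"rx": 0,"ry": 0,"rz": 0.06},
    {"dx": 0.5,"dy": 0.02,"dz": -0.272,"rx": 0,"ry": 0,"rz": 0.123},
    {"dx": 0.65,"dy": 0.035,"dz": -0.272,"rx": 0,"ry": 0,"rz": 0.123},
    {"dx": 0.788,"dy": 0.035,"dz": -0.272,"rx": 0,"ry": 0,"rz": 0.123},
    {"dx": 0.788,"dy": 0.035,"dz": -0.272,"rx": 0,"ry": 0,"rz": 0.123}
  ]
}}

```text
t: 18.2
tool_pos: [569.5, 178.2, 249.2]
ee_rot: [0.718, 0.696, 0.0, -0.001]
wrist_force: [-0.4, 0.2, -0.5]
finger_gap: 26.8
grasp_force: 59.5
```

```bash
python3 - <<'E'
from h import *
s=env.observe(); print(s["tool_pos"],s["finger_gap"])
c=cam("wrist"); im=c["pixels"]
for b in blobs(im,(105,150,60),(125,255,255),1500): print(rect(c,b,20),cv2.boundingRect(b))
cv2.imwrite("pics/w4.png",im[:,:,::-1])
plan((569.2,173,98,-2))
E
```

```text
[569.52111931 178.19461091 249.24088155] 26.77937261768526
((599.5820922851562, 171.76431274414062), (176.47108459472656, 146.74781799316406), 88.1546859741211) (273, 98, 153, 164)
d [-0.012 -0.002  0.605] r [-0.001 -0.     0.003]
```

View pics/w4.png

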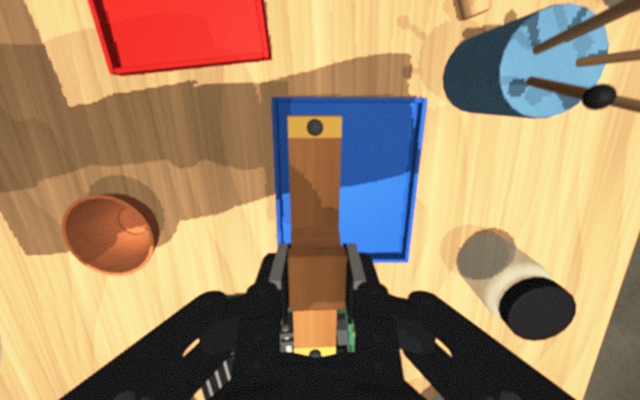

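The beam is held above the blue tray's near half, and the tray position (599.6,171.8) is confirmed. I'll lower in two stages.

Emit:
{"method": "step_arm", "body": {
  "commands": [
    {"dx": 0,"dy": 0,"dz": 0.1,"rx": 0,"ry": 0,"rz": 0},
    {"dx": 0,"dy": 0,"dz": 0.2,"rx": 0,"ry": 0,"rz": 0},
    {"dx": 0,"dy": 0,"dz": 0.3,"rx": 0,"ry": 0,"rz": 0},
    {"dx": 0,"dy": 0,"dz": 0.4,"rx": 0,"ry": 0,"rz": 0},
    {"dx": 0,"dy": 0,"dz": 0.48,"rx": 0,"ry": 0,"rz": 0},
    {"dx": 0,"dy": 0,"dz": 0.5,"rx": 0,"ry": 0,"rz": 0},
    {"dx": 0,"dy": 0,"dz": 0.5,"rx": 0,"ry": 0,"rz": 0},
    {"dx": 0,"dy": 0,"dz": 0.5,"rx": 0,"ry": 0,"rz": 0},
    {"dx": 0,"dy": 0,"dz": 0.5,"rx": 0,"ry": 0,"rz": 0},
    {"dx": 0,"dy": 0,"dz": 0.5,"rx": 0,"ry": 0,"rz": 0}
  ]
}}

```text
t: 19.08
tool_pos: [571.0, 173.1, 125.9]
ee_rot: [0.72, 0.694, 0.001, 0.001]
wrist_force: [0.7, -0.3, -1.1]
finger_gap: 27.1
grasp_force: 59.5
```

```bash
python3 - <<'E'
from h import *
s=env.observe(); print(s["tool_pos"],s["finger_gap"])
plan((569.5,172,98,-2))
E
```

```text
[571.03392078 173.13939405 125.93003945] 27.06367705446283
d [-0.005 -0.006  0.112] r [ 0.002 -0.    -0.001]
```

Emit:
{"method": "step_arm", "body": {
  "commands": [
    {"dx": -0.005,"dy": -0.006,"dz": 0.05,"rx": 0,"ry": 0,"rz": 0},
    {"dx": -0.005,"dy": -0.006,"dz": 0.08,"rx": 0,"ry": 0,"rz": 0},
    {"dx": -0.005,"dy": -0.006,"dz": 0.1,"rx": 0,"ry": 0,"rz": 0},
    {"dx": -0.005,"dy": -0.006,"dz": 0.105,"rx": 0,"ry": 0,"rz": 0},
    {"dx": -0.005,"dy": -0.006,"dz": 0.11,"rx": 0,"ry": 0,"rz": 0},
    {"dx": -0.005,"dy": -0.006,"dz": 0.112,"rx": 0,"ry": 0,"rz": 0},
    {"dx": -0.005,"dy": -0.006,"dz": 0.112,"rx": 0,"ry": 0,"rz": 0},
    {"dx": -0.005,"dy": -0.006,"dz": 0.112,"rx": 0,"ry": 0,"rz": 0},
    {"dx": -0.005,"dy": -0.006,"dz": 0.112,"rx": 0,"ry": 0,"rz": 0},
    {"dx": -0.005,"dy": -0.006,"dz": 0.112,"rx": 0,"ry": 0,"rz": 0}
  ]
}}

```text
t: 19.92
tool_pos: [568.9, 172.0, 96.8]
ee_rot: [0.719, 0.695, 0.0, 0.0]
wrist_force: [0.2, 0.2, -1.1]
finger_gap: 26.6
grasp_force: 59.5
```

Emit:
{"method": "step_arm", "body": {
  "commands": [
    {"dx": 0,"dy": 0,"dz": 0,"rx": 0,"ry": 0,"rz": 0},
    {"dx": 0,"dy": 0,"dz": 0,"rx": 0,"ry": 0,"rz": 0},
    {"dx": 0,"dy": 0,"dz": 0,"rx": 0,"ry": 0,"rz": 0},
    {"dx": 0,"dy": 0,"dz": 0,"rx": 0,"ry": 0,"rz": 0},
    {"dx": 0,"dy": 0,"dz": 0,"rx": 0,"ry": 0,"rz": 0},
    {"dx": 0,"dy": 0,"dz": 0,"rx": 0,"ry": 0,"rz": 0},
    {"dx": 0,"dy": 0,"dz": 0,"rx": 0,"ry": 0,"rz": 0},
    {"dx": 0,"dy": 0,"dz": 0,"rx": 0,"ry": 0,"rz": 0},
    {"dx": 0,"dy": 0,"dz": -0.1,"rx": 0,"ry": 0,"rz": 0},
    {"dx": 0,"dy": 0,"dz": -0.2,"rx": 0,"ry": 0,"rz": 0}
  ],
  "jaw": 0.4
}}

```text
t: 20.75
tool_pos: [568.0, 171.8, 146.2]
ee_rot: [0.719, 0.695, -0.001, -0.001]
wrist_force: [1.7, 0.1, -0.1]
finger_gap: 51.2
grasp_force: 0.0
```

```bash
python3 - <<'E'
from h import *
s=env.observe(); print(s["tool_pos"],s["finger_gap"])
c=cam("top")
for b in beams(c): print(b)
plan((560,160,280,-2),(500,-80,280,8.4),(470,-300,280,8.4),(441.3,-398.4,200,8.4),(441.3,-398.4,92,8.4))
E
```

```text
[567.99510253 171.84724124 146.22011528] 51.17745936546192
(array([ 390.5, -395.4], dtype=float32), 100.1, 140.3, array([418., 245.]))
(array([ 561.6, -395.7], dtype=float32), 79.7, 140.8, array([414., 199.]))
d [-0.05  -0.036 -0.514] r [ 0.004 -0.001 -0.   ]
d [-0.968 -0.206  0.   ] r [ 0.     0.    -0.173]
d [-0.853 -0.247  0.   ] r [0. 0. 0.]
d [-0.373 -0.171  0.32 ] r [0. 0. 0.]
d [0.    0.    0.432] r [0. 0. 0.]
```

Beam B was knocked to about (390.5,-395.4), heading 100.1°, so I'll head there.

```bash
python3 - <<'E'
from h import *
plan((560,160,280,-2),(500,-70,280,10.1),(440,-290,280,10.1),(390.5,-395.4,200,10.1))
c=cam("top")
print(beams(c,(335,185,445,262)))
print([ (rect(c,b,14)) for b in blobs(c["pixels"],(150,60,80),(179,200,255),80,(370,230,480,290))])
E
```

```text
d [-0.05  -0.036 -0.514] r [ 0.004 -0.001 -0.   ]
d [-0.928 -0.208  0.   ] r [ 0.     0.    -0.202]
d [-0.824 -0.391  0.   ] r [0. 0. 0.]
d [-0.38  -0.269  0.32 ] r [0. 0. 0.]
[(array([ 386.3, -396.2], dtype=float32), 103.6, 140.5, array([417., 246.])), (array([ 561.6, -395.7], dtype=float32), 79.7, 140.8, array([414., 199.]))]
[((320.910888671875, -362.46368408203125), (29.27735710144043, 73.89293670654297), 38.550418853759766), ((330.26251220703125, -522.5320434570312), (30.749643325805664, 124.71247100830078), 21.90604591369629)]
```

Emit:
{"method": "step_arm", "body": {
  "commands": [
    {"dx": -0.05,"dy": -0.036,"dz": -0.15,"rx": 0,"ry": 0,"rz": 0},
    {"dx": -0.05,"dy": -0.036,"dz": -0.3,"rx": 0,"ry": 0,"rz": 0},
    {"dx": -0.05,"dy": -0.036,"dz": -0.45,"rx": 0,"ry": 0,"rz": 0},
    {"dx": -0.15,"dy": -0.06,"dz": -0.514,"rx": 0,"ry": 0,"rz": 0},
    {"dx": -0.3,"dy": -0.09,"dz": -0.514,"rx": 0,"ry": 0,"rz": 0},
    {"dx": -0.45,"dy": -0.12,"dz": -0.514,"rx": 0,"ry": 0,"rz": -0.05},
    {"dx": -0.6,"dy": -0.15,"dz": -0.514,"rx": 0,"ry": 0,"rz": -0.1},
    {"dx": -0.75,"dy": -0.19,"dz": -0.514,"rx": 0,"ry": 0,"rz": -0.15},
    {"dx": -0.9,"dy": -0.22,"dz": -0.514,"rx": 0,"ry": 0,"rz": -0.26},
    {"dx": -0.98,"dy": -0.24,"dz": -0.514,"rx": 0,"ry": 0,"rz": -0.26}
  ]
}}

```text
t: 21.68
tool_pos: [499.2, -73.5, 274.8]
ee_rot: [0.616, 0.788, -0.0, 0.0]
wrist_force: [1.0, 0.3, -0.2]
finger_gap: 51.1
grasp_force: 0.0
```

```bash
python3 - <<'E'
from h import *
print(env.observe()["tool_pos"])
plan((440,-290,280,13.6),(386.3,-396.2,200,13.6))
E
```

```text
[499.23112475 -73.46802347 274.82430908]
d [-0.784 -0.438 -0.02 ] r [-0.     0.     0.005]
d [-0.362 -0.309  0.32 ] r [0. 0. 0.]
```

Emit:
{"method": "step_arm", "body": {
  "commands": [
    {"dx": -0.784,"dy": -0.438,"dz": 0,"rx": 0,"ry": 0,"rz": 0},
    {"dx": -0.784,"dy": -0.438,"dz": 0,"rx": 0,"ry": 0,"rz": 0},
    {"dx": -0.784,"dy": -0.438,"dz": 0,"rx": 0,"ry": 0,"rz": 0},
    {"dx": -0.784,"dy": -0.438,"dz": 0,"rx": 0,"ry": 0,"rz": 0},
    {"dx": -0.784,"dy": -0.438,"dz": 0,"rx": 0,"ry": 0,"rz": 0},
    {"dx": -0.784,"dy": -0.438,"dz": 0,"rx": 0,"ry": 0,"rz": 0},
    {"dx": -0.784,"dy": -0.438,"dz": 0,"rx": 0,"ry": 0,"rz": 0},
    {"dx": -0.784,"dy": -0.438,"dz": 0,"rx": 0,"ry": 0,"rz": 0},
    {"dx": -0.784,"dy": -0.438,"dz": 0,"rx": 0,"ry": 0,"rz": 0},
    {"dx": -0.784,"dy": -0.438,"dz": 0,"rx": 0,"ry": 0,"rz": 0}
  ]
}}

```text
t: 22.52
tool_pos: [440.0, -286.0, 275.1]
ee_rot: [0.618, 0.786, 0.0, -0.0]
wrist_force: [-0.1, 0.3, -0.4]
finger_gap: 51.4
grasp_force: 0.0
```

Emit:
{"method": "step_arm", "body": {
  "commands": [
    {"dx": -0.362,"dy": -0.309,"dz": 0.25,"rx": 0,"ry": 0,"rz": 0},
    {"dx": -0.362,"dy": -0.309,"dz": 0.25,"rx": 0,"ry": 0,"rz": 0},
    {"dx": -0.362,"dy": -0.309,"dz": 0.25,"rx": 0,"ry": 0,"rz": 0},
    {"dx": -0.362,"dy": -0.309,"dz": 0.25,"rx": 0,"ry": 0,"rz": 0},
    {"dx": -0.362,"dy": -0.309,"dz": 0.25,"rx": 0,"ry": 0,"rz": 0},
    {"dx": -0.362,"dy": -0.309,"dz": 0.25,"rx": 0,"ry": 0,"rz": 0},
    {"dx": -0.362,"dy": -0.309,"dz": 0.25,"rx": 0,"ry": 0,"rz": 0},
    {"dx": -0.362,"dy": -0.309,"dz": 0.25,"rx": 0,"ry": 0,"rz": 0},
    {"dx": -0.362,"dy": -0.309,"dz": 0.25,"rx": 0,"ry": 0,"rz": 0},
    {"dx": -0.362,"dy": -0.309,"dz": 0.25,"rx": 0,"ry": 0,"rz": 0}
  ]
}}

```text
t: 23.35
tool_pos: [386.5, -392.5, 213.2]
ee_rot: [0.618, 0.786, -0.0, 0.0]
wrist_force: [-0.1, -0.5, -1.0]
finger_gap: 51.1
grasp_force: 0.0
```

```bash
python3 - <<'E'
from h import *
c=cam("wrist","w5.png"); print(env.observe()["tool_pos"])
a=np.radians(103.6);Y=np.array([np.cos(a),np.sin(a),0]);k=np.array([386.3,-396.2,0])
print(proj(c,[k+[0,0,42],k+70*Y+[0,0,14],k-70*Y+[0,0,14]]))
E
```

```text
[ 386.33039793 -392.60373364  213.04096727]
[[315.33698998 203.22696885]
 [315.4677314  117.08115589]
 [315.45838282 258.34482964]]
```

View pics/w5.png

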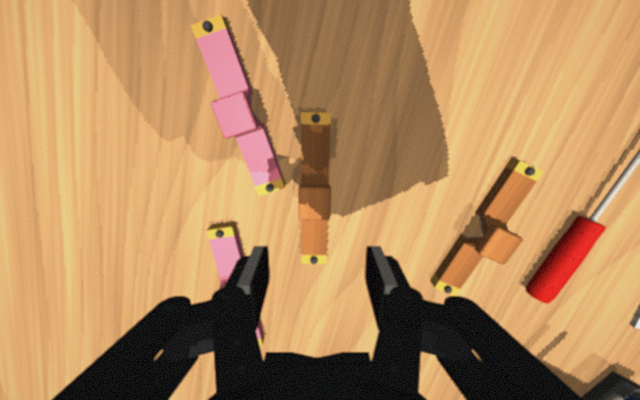

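Block is at (314,203) as predicted. The pink beam's end at (270,188) is lower than the fingertips will go, so I'll descend and grip.

Emit:
{"method": "step_arm", "body": {
  "commands": [
    {"dx": -0.014,"dy": -0.003,"dz": 0.15,"rx": 0,"ry": 0,"rz": 0},
    {"dx": -0.014,"dy": -0.003,"dz": 0.25,"rx": 0,"ry": 0,"rz": 0},
    {"dx": -0.014,"dy": -0.003,"dz": 0.35,"rx": 0,"ry": 0,"rz": 0},
    {"dx": -0.014,"dy": -0.003,"dz": 0.43,"rx": 0,"ry": 0,"rz": 0},
    {"dx": -0.014,"dy": -0.003,"dz": 0.48,"rx": 0,"ry": 0,"rz": 0},
    {"dx": -0.014,"dy": -0.003,"dz": 0.48,"rx": 0,"ry": 0,"rz": 0},
    {"dx": -0.014,"dy": -0.003,"dz": 0.48,"rx": 0,"ry": 0,"rz": 0},
    {"dx": -0.014,"dy": -0.003,"dz": 0.48,"rx": 0,"ry": 0,"rz": 0},
    {"dx": -0.014,"dy": -0.003,"dz": 0.48,"rx": 0,"ry": 0,"rz": 0},
    {"dx": -0.014,"dy": -0.003,"dz": 0.48,"rx": 0,"ry": 0,"rz": 0}
  ]
}}

```text
t: 24.23
tool_pos: [386.4, -397.0, 93.6]
ee_rot: [0.619, 0.786, -0.0, 0.001]
wrist_force: [0.4, -0.4, 0.4]
finger_gap: 51.3
grasp_force: 0.0
```

Emit:
{"method": "step_arm", "body": {
  "commands": [
    {"dx": 0,"dy": 0,"dz": 0,"rx": 0,"ry": 0,"rz": 0},
    {"dx": 0,"dy": 0,"dz": 0,"rx": 0,"ry": 0,"rz": 0},
    {"dx": 0,"dy": 0,"dz": 0,"rx": 0,"ry": 0,"rz": 0},
    {"dx": 0,"dy": 0,"dz": 0,"rx": 0,"ry": 0,"rz": 0},
    {"dx": 0,"dy": 0,"dz": 0,"rx": 0,"ry": 0,"rz": 0},
    {"dx": 0,"dy": 0,"dz": 0,"rx": 0,"ry": 0,"rz": 0},
    {"dx": 0,"dy": 0,"dz": 0,"rx": 0,"ry": 0,"rz": 0},
    {"dx": 0,"dy": 0,"dz": 0,"rx": 0,"ry": 0,"rz": 0},
    {"dx": 0,"dy": 0,"dz": 0,"rx": 0,"ry": 0,"rz": 0},
    {"dx": 0,"dy": 0,"dz": 0,"rx": 0,"ry": 0,"rz": 0}
  ],
  "jaw": 1
}}

```text
t: 25.07
tool_pos: [386.1, -396.8, 93.2]
ee_rot: [0.619, 0.786, -0.0, 0.0]
wrist_force: [-1.9, 1.3, 8.2]
finger_gap: 26.8
grasp_force: 58.7
```

```bash
python3 - <<'E'
from h import *
s=env.observe(); print(s["tool_pos"],s["finger_gap"],s["grasp_force"])
plan((386.3,-396.2,245,13.6),(470,-190,245,5.4),(579,-24,245,5.4))
E
```

```text
[ 386.1402064  -396.80339845   93.24433884] 26.76114650613465 58.68702828884125
d [ 0.002  0.001 -0.607] r [ 0.     0.001 -0.001]
d [0.723 0.519 0.   ] r [0.    0.    0.137]
d [0.62  0.497 0.   ] r [0. 0. 0.]
```

Emit:
{"method": "step_arm", "body": {
  "commands": [
    {"dx": 0,"dy": 0,"dz": -0.1,"rx": 0,"ry": 0,"rz": 0},
    {"dx": 0,"dy": 0,"dz": -0.2,"rx": 0,"ry": 0,"rz": 0},
    {"dx": 0,"dy": 0,"dz": -0.3,"rx": 0,"ry": 0,"rz": 0},
    {"dx": 0,"dy": 0,"dz": -0.4,"rx": 0,"ry": 0,"rz": 0},
    {"dx": 0,"dy": 0,"dz": -0.5,"rx": 0,"ry": 0,"rz": 0},
    {"dx": 0,"dy": 0,"dz": -0.607,"rx": 0,"ry": 0,"rz": 0},
    {"dx": 0,"dy": 0,"dz": -0.607,"rx": 0,"ry": 0,"rz": 0},
    {"dx": 0,"dy": 0,"dz": -0.607,"rx": 0,"ry": 0,"rz": 0},
    {"dx": 0,"dy": 0,"dz": -0.607,"rx": 0,"ry": 0,"rz": 0},
    {"dx": 0,"dy": 0,"dz": -0.607,"rx": 0,"ry": 0,"rz": 0}
  ]
}}

```text
t: 25.9
tool_pos: [385.7, -396.2, 243.2]
ee_rot: [0.619, 0.786, 0.0, -0.001]
wrist_force: [-0.0, -0.5, -2.0]
finger_gap: 26.8
grasp_force: 60.1
```

Emit:
{"method": "step_arm", "body": {
  "commands": [
    {"dx": 0.072,"dy": 0.052,"dz": 0,"rx": 0,"ry": 0,"rz": 0.014},
    {"dx": 0.144,"dy": 0.104,"dz": 0,"rx": 0,"ry": 0,"rz": 0.028},
    {"dx": 0.217,"dy": 0.156,"dz": 0,"rx": 0,"ry": 0,"rz": 0.04},
    {"dx": 0.289,"dy": 0.208,"dz": 0,"rx": 0,"ry": 0,"rz": 0.055},
    {"dx": 0.361,"dy": 0.26,"dz": 0,"rx": 0,"ry": 0,"rz": 0.07},
    {"dx": 0.434,"dy": 0.311,"dz": 0,"rx": 0,"ry": 0,"rz": 0.083},
    {"dx": 0.506,"dy": 0.363,"dz": 0,"rx": 0,"ry": 0,"rz": 0.096},
    {"dx": 0.578,"dy": 0.415,"dz": 0,"rx": 0,"ry": 0,"rz": 0.11},
    {"dx": 0.65,"dy": 0.467,"dz": 0,"rx": 0,"ry": 0,"rz": 0.124},
    {"dx": 0.723,"dy": 0.519,"dz": 0,"rx": 0,"ry": 0,"rz": 0.137}
  ]
}}

```text
t: 26.73
tool_pos: [469.6, -189.3, 243.3]
ee_rot: [0.674, 0.739, -0.0, -0.001]
wrist_force: [0.6, -0.1, -1.2]
finger_gap: 26.8
grasp_force: 59.9
```

Emit:
{"method": "step_arm", "body": {
  "commands": [
    {"dx": 0.08,"dy": 0.062,"dz": 0,"rx": 0,"ry": 0,"rz": 0},
    {"dx": 0.16,"dy": 0.124,"dz": 0,"rx": 0,"ry": 0,"rz": 0},
    {"dx": 0.24,"dy": 0.19,"dz": 0,"rx": 0,"ry": 0,"rz": 0},
    {"dx": 0.32,"dy": 0.25,"dz": 0,"rx": 0,"ry": 0,"rz": 0},
    {"dx": 0.4,"dy": 0.32,"dz": 0,"rx": 0,"ry": 0,"rz": 0},
    {"dx": 0.48,"dy": 0.38,"dz": 0,"rx": 0,"ry": 0,"rz": 0},
    {"dx": 0.54,"dy": 0.44,"dz": 0,"rx": 0,"ry": 0,"rz": 0},
    {"dx": 0.62,"dy": 0.497,"dz": 0,"rx": 0,"ry": 0,"rz": 0},
    {"dx": 0.62,"dy": 0.497,"dz": 0,"rx": 0,"ry": 0,"rz": 0},
    {"dx": 0.62,"dy": 0.497,"dz": 0,"rx": 0,"ry": 0,"rz": 0}
  ]
}}

```text
t: 27.57
tool_pos: [578.9, -23.7, 243.1]
ee_rot: [0.673, 0.74, -0.001, -0.001]
wrist_force: [-0.4, 0.6, -1.6]
finger_gap: 26.6
grasp_force: 60.0
```

```bash
python3 - <<'E'
from h import *
s=env.observe(); print(s["tool_pos"],s["finger_gap"],s["grasp_force"])
c=cam("wrist","w6.png")
plan((579,-23.5,183.2,5.4))
E
```

```text
[578.93645659 -23.65029885 243.08377828] 26.606836088845405 60.004547238349915
d [0.003 0.002 0.24 ] r [-0.002 -0.     0.   ]
```

View pics/w6.png

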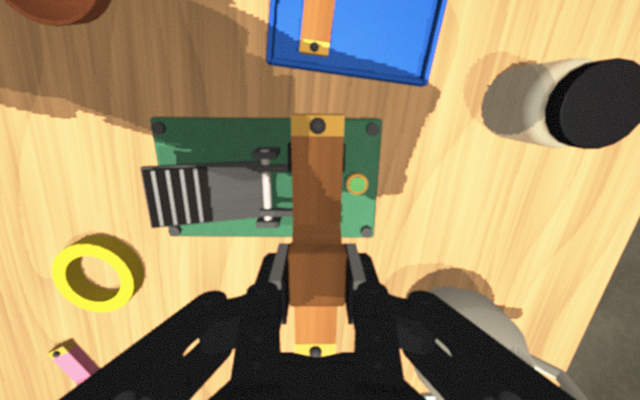

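Beam B sits correctly over the stand and beam A lies flat in the blue tray at (316,30). I'll lower, release and go to the pedal.

Emit:
{"method": "step_arm", "body": {
  "commands": [
    {"dx": 0.002,"dy": 0,"dz": 0.08,"rx": 0,"ry": 0,"rz": 0},
    {"dx": 0.002,"dy": 0,"dz": 0.14,"rx": 0,"ry": 0,"rz": 0},
    {"dx": 0.002,"dy": 0,"dz": 0.19,"rx": 0,"ry": 0,"rz": 0},
    {"dx": 0.002,"dy": 0,"dz": 0.21,"rx": 0,"ry": 0,"rz": 0},
    {"dx": 0.002,"dy": 0,"dz": 0.222,"rx": 0,"ry": 0,"rz": 0},
    {"dx": 0.002,"dy": 0,"dz": 0.23,"rx": 0,"ry": 0,"rz": 0},
    {"dx": 0.002,"dy": 0,"dz": 0.235,"rx": 0,"ry": 0,"rz": 0},
    {"dx": 0.002,"dy": 0,"dz": 0.238,"rx": 0,"ry": 0,"rz": 0},
    {"dx": 0.002,"dy": 0,"dz": 0.24,"rx": 0,"ry": 0,"rz": 0},
    {"dx": 0.002,"dy": 0,"dz": 0.243,"rx": 0,"ry": 0,"rz": 0}
  ]
}}

```text
t: 28.45
tool_pos: [579.1, -24.1, 184.0]
ee_rot: [0.673, 0.739, 0.0, 0.0]
wrist_force: [-0.4, -0.2, -1.5]
finger_gap: 26.9
grasp_force: 60.0
```

Emit:
{"method": "step_arm", "body": {
  "commands": [
    {"dx": 0,"dy": 0,"dz": 0,"rx": 0,"ry": 0,"rz": 0},
    {"dx": 0,"dy": 0,"dz": 0,"rx": 0,"ry": 0,"rz": 0},
    {"dx": 0,"dy": 0,"dz": 0,"rx": 0,"ry": 0,"rz": 0},
    {"dx": 0,"dy": 0,"dz": 0,"rx": 0,"ry": 0,"rz": 0},
    {"dx": 0,"dy": 0,"dz": 0,"rx": 0,"ry": 0,"rz": 0},
    {"dx": 0,"dy": 0,"dz": 0,"rx": 0,"ry": 0,"rz": 0},
    {"dx": 0,"dy": 0,"dz": 0,"rx": 0,"ry": 0,"rz": 0},
    {"dx": 0,"dy": 0,"dz": 0,"rx": 0,"ry": 0,"rz": 0},
    {"dx": 0,"dy": 0,"dz": 0,"rx": 0,"ry": 0,"rz": 0},
    {"dx": 0,"dy": 0,"dz": 0,"rx": 0,"ry": 0,"rz": 0}
  ],
  "jaw": 0.4
}}

```text
t: 29.28
tool_pos: [578.9, -24.1, 183.6]
ee_rot: [0.673, 0.739, -0.0, -0.0]
wrist_force: [-0.8, 0.5, 0.1]
finger_gap: 51.3
grasp_force: 0.0
```

Emit:
{"method": "step_arm", "body": {
  "commands": [
    {"dx": 0,"dy": 0,"dz": -0.05,"rx": 0,"ry": 0,"rz": 0},
    {"dx": 0,"dy": 0,"dz": -0.1,"rx": 0,"ry": 0,"rz": 0},
    {"dx": 0,"dy": 0,"dz": -0.28,"rx": 0,"ry": 0,"rz": 0},
    {"dx": 0,"dy": 0,"dz": -0.28,"rx": 0,"ry": 0,"rz": 0},
    {"dx": 0,"dy": 0,"dz": -0.28,"rx": 0,"ry": 0,"rz": 0},
    {"dx": 0,"dy": -0.51,"dz": -0.28,"rx": 0,"ry": 0,"rz": 0},
    {"dx": 0,"dy": -0.51,"dz": -0.28,"rx": 0,"ry": 0,"rz": 0},
    {"dx": 0,"dy": -0.51,"dz": -0.28,"rx": 0,"ry": 0,"rz": 0},
    {"dx": 0,"dy": -0.51,"dz": -0.28,"rx": 0,"ry": 0,"rz": 0},
    {"dx": 0,"dy": -0.51,"dz": -0.28,"rx": 0,"ry": 0,"rz": 0}
  ]
}}

```text
t: 30.12
tool_pos: [449.9, -35.9, 253.2]
ee_rot: [0.674, 0.739, -0.0, -0.0]
wrist_force: [1.0, -0.1, -0.1]
finger_gap: 51.1
grasp_force: 0.0
```

Emit:
{"method": "step_arm", "body": {
  "commands": [
    {"dx": 0,"dy": 0.003,"dz": 0.1,"rx": 0,"ry": 0,"rz": 0},
    {"dx": 0,"dy": 0.003,"dz": 0.2,"rx": 0,"ry": 0,"rz": 0},
    {"dx": 0,"dy": 0.003,"dz": 0.3,"rx": 0,"ry": 0,"rz": 0},
    {"dx": 0,"dy": 0.003,"dz": 0.38,"rx": 0,"ry": 0,"rz": 0},
    {"dx": 0,"dy": 0.003,"dz": 0.4,"rx": 0,"ry": 0,"rz": 0},
    {"dx": 0,"dy": 0.003,"dz": 0.4,"rx": 0,"ry": 0,"rz": 0},
    {"dx": 0,"dy": 0.003,"dz": 0.4,"rx": 0,"ry": 0,"rz": 0},
    {"dx": 0,"dy": 0.003,"dz": 0.4,"rx": 0,"ry": 0,"rz": 0},
    {"dx": 0,"dy": 0.003,"dz": 0.4,"rx": 0,"ry": 0,"rz": 0},
    {"dx": 0,"dy": 0.003,"dz": 0.4,"rx": 0,"ry": 0,"rz": 0}
  ],
  "jaw": 1
}}

```text
t: 30.95
tool_pos: [453.2, -36.0, 154.4]
ee_rot: [0.673, 0.739, 0.0, 0.001]
wrist_force: [0.1, -0.2, 0.0]
finger_gap: -0.0
grasp_force: 0.0
```

```bash
python3 - <<'E'
from h import *
s=env.observe(); print(s["tool_pos"],s["wrist_force"])
plan((452.6,-35.2,115.2,5.4)); tilt("q0")
E
```

```text
[453.24133309 -36.0351848  154.43610195] [ 0.05931032 -0.23523365  0.0369359 ]
d [ 0.004 -0.002  0.157] r [ 0.001  0.001 -0.001]
end 1 6 y 69.1 z 105.3
end -1 5 y -71.3 z 107.7
```

Emit:
{"method": "step_arm", "body": {
  "commands": [
    {"dx": 0.003,"dy": -0.002,"dz": 0.03,"rx": 0,"ry": 0,"rz": 0},
    {"dx": 0.003,"dy": -0.002,"dz": 0.05,"rx": 0,"ry": 0,"rz": 0},
    {"dx": 0.003,"dy": -0.002,"dz": 0.065,"rx": 0,"ry": 0,"rz": 0},
    {"dx": 0.003,"dy": -0.002,"dz": 0.08,"rx": 0,"ry": 0,"rz": 0},
    {"dx": 0.003,"dy": -0.002,"dz": 0.095,"rx": 0,"ry": 0,"rz": 0},
    {"dx": 0.003,"dy": -0.002,"dz": 0.11,"rx": 0,"ry": 0,"rz": 0},
    {"dx": 0.003,"dy": -0.002,"dz": 0.125,"rx": 0,"ry": 0,"rz": 0},
    {"dx": 0.003,"dy": -0.002,"dz": 0.14,"rx": 0,"ry": 0,"rz": 0},
    {"dx": 0.003,"dy": -0.002,"dz": 0.15,"rx": 0,"ry": 0,"rz": 0},
    {"dx": 0.003,"dy": -0.002,"dz": 0.156,"rx": 0,"ry": 0,"rz": 0}
  ]
}}

```text
t: 31.83
tool_pos: [451.9, -35.3, 115.5]
ee_rot: [0.673, 0.739, -0.0, 0.0]
wrist_force: [-20.2, 2.8, 69.8]
finger_gap: -0.2
grasp_force: 34.5
```

Emit:
{"method": "step_arm", "body": {
  "commands": [
    {"dx": 0,"dy": 0,"dz": 0,"rx": 0,"ry": 0,"rz": 0},
    {"dx": 0,"dy": 0,"dz": 0,"rx": 0,"ry": 0,"rz": 0},
    {"dx": 0,"dy": 0,"dz": 0,"rx": 0,"ry": 0,"rz": 0},
    {"dx": 0,"dy": 0,"dz": 0,"rx": 0,"ry": 0,"rz": 0},
    {"dx": 0,"dy": 0,"dz": 0,"rx": 0,"ry": 0,"rz": 0},
    {"dx": 0,"dy": 0,"dz": 0,"rx": 0,"ry": 0,"rz": 0},
    {"dx": 0,"dy": 0,"dz": 0,"rx": 0,"ry": 0,"rz": 0},
    {"dx": 0,"dy": 0,"dz": 0,"rx": 0,"ry": 0,"rz": 0},
    {"dx": 0,"dy": 0,"dz": 0,"rx": 0,"ry": 0,"rz": 0},
    {"dx": 0,"dy": 0,"dz": 0,"rx": 0,"ry": 0,"rz": 0}
  ]
}}

```text
t: 32.67
tool_pos: [451.8, -35.2, 115.8]
ee_rot: [0.673, 0.739, -0.0, 0.0]
wrist_force: [-14.8, 2.1, 42.9]
finger_gap: -0.1
grasp_force: 20.9
```

```bash
python3 - <<'E'
from h import *
s=env.observe(); print(s["tool_pos"],s["wrist_force"]); tilt("q1")
c=cam("top")
for b in beams(c,(335,185,445,262)): print(b)
for nm,lo,hi in(("blue",(105,150,60),(125,255,255)),("red",(0,200,90),(4,255,255))):
    for b in blobs(c["pixels"],lo,hi,300,(150,80,480,290)): print(nm,rect(c,b,20))
plan((455,-35,250,5.4),(579,-24,250,5.4),(579,-24,182.5,5.4),(579,-24,250,5.4),(450,160,250,3.7),(450,383,250,3.7))
E
```

```text
[451.76838003 -35.23041409 115.81460772] [-14.8212866    2.12912977  42.86051178]
end 1 3 y 65.5 z 90.4
end -1 4 y -72.0 z 116.3
(array([ 561.6, -395.7], dtype=float32), 79.7, 140.8, array([414., 199.]))
blue ((599.8738403320312, 172.1470947265625), (177.30348205566406, 147.31784057617188), 87.406494140625)
blue ((833.9166259765625, -624.8217163085938), (97.65110778808594, 73.03186798095703), 73.36029052734375)
red ((449.745849609375, 383.0102233886719), (149.1898651123047, 179.24766540527344), 3.8633129596710205)
d [-0.001  0.013 -0.537] r [ 0.     0.001 -0.001]
d [-0.003  0.498  0.   ] r [0. 0. 0.]
d [0.   0.   0.27] r [0. 0. 0.]
d [ 0.    0.   -0.27] r [0. 0. 0.]
d [ 0.781 -0.444  0.   ] r [0.    0.    0.028]
d [0.89  0.058 0.   ] r [0. 0. 0.]
```

View pics/s_q1.png

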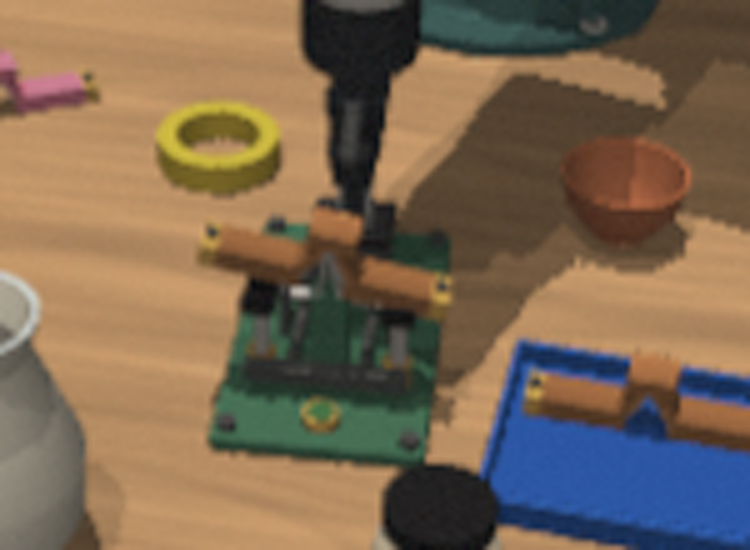

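Beam B clearly tips (left end high, right end down on its pad), so it goes in the red tray. I'll ease the pedal up and pick the beam up again.

Emit:
{"method": "step_arm", "body": {
  "commands": [
    {"dx": 0,"dy": 0.0,"dz": -0.02,"rx": 0,"ry": 0,"rz": 0},
    {"dx": 0,"dy": 0.0,"dz": -0.04,"rx": 0,"ry": 0,"rz": 0},
    {"dx": 0,"dy": 0.0,"dz": -0.06,"rx": 0,"ry": 0,"rz": 0},
    {"dx": 0,"dy": 0.0,"dz": -0.08,"rx": 0,"ry": 0,"rz": 0},
    {"dx": 0,"dy": 0.0,"dz": -0.11,"rx": 0,"ry": 0,"rz": 0},
    {"dx": 0,"dy": 0.01,"dz": -0.26,"rx": 0,"ry": 0,"rz": 0},
    {"dx": 0,"dy": 0.01,"dz": -0.4,"rx": 0,"ry": 0,"rz": 0},
    {"dx": 0,"dy": 0.01,"dz": -0.54,"rx": 0,"ry": 0,"rz": 0},
    {"dx": 0,"dy": 0.01,"dz": -0.54,"rx": 0,"ry": 0,"rz": 0},
    {"dx": 0,"dy": 0.01,"dz": -0.54,"rx": 0,"ry": 0,"rz": 0}
  ]
}}

```text
t: 33.6
tool_pos: [455.1, -35.1, 251.2]
ee_rot: [0.673, 0.739, 0.001, 0.001]
wrist_force: [-1.0, 0.0, -0.1]
finger_gap: 0.1
grasp_force: 0.0
```

Emit:
{"method": "step_arm", "body": {
  "commands": [
    {"dx": -0.003,"dy": 0.16,"dz": 0,"rx": 0,"ry": 0,"rz": 0},
    {"dx": -0.003,"dy": 0.32,"dz": 0,"rx": 0,"ry": 0,"rz": 0},
    {"dx": -0.003,"dy": 0.498,"dz": 0,"rx": 0,"ry": 0,"rz": 0},
    {"dx": -0.003,"dy": 0.498,"dz": 0,"rx": 0,"ry": 0,"rz": 0},
    {"dx": -0.003,"dy": 0.498,"dz": 0,"rx": 0,"ry": 0,"rz": 0},
    {"dx": -0.003,"dy": 0.498,"dz": 0,"rx": 0,"ry": 0,"rz": 0},
    {"dx": -0.003,"dy": 0.498,"dz": 0,"rx": 0,"ry": 0,"rz": 0},
    {"dx": -0.003,"dy": 0.498,"dz": 0,"rx": 0,"ry": 0,"rz": 0},
    {"dx": -0.003,"dy": 0.498,"dz": 0,"rx": 0,"ry": 0,"rz": 0},
    {"dx": -0.003,"dy": 0.498,"dz": 0,"rx": 0,"ry": 0,"rz": 0}
  ],
  "jaw": 0.3
}}

```text
t: 34.43
tool_pos: [578.1, -24.2, 250.0]
ee_rot: [0.673, 0.739, 0.0, 0.0]
wrist_force: [0.2, 0.2, 0.2]
finger_gap: 59.9
grasp_force: 0.0
```

```bash
python3 - <<'E'
from h import *
s=env.observe(); print(s["tool_pos"],s["finger_gap"])
c=cam("wrist"); h=cv2.cvtColor(c["pixels"],cv2.COLOR_RGB2HSV); 
a=np.radians(5.4); Y=np.array([-np.sin(a),np.cos(a),0]); k=np.array([579,-23.3,0])
for sg in(1,-1):
    u,v=proj(c,k+sg*70*Y+[0,0,104])[0].astype(int); r,q=np.nonzero(cv2.inRange(h[v-25:v+26,u-30:u+31],(18,140,40),(38,255,255))); p=onz(c,[(q.mean()+u-30,r.mean()+v-25)],104)[0]; print(sg,len(r),(u,v),p,(p-k)@Y)
plan((579,-23.5,182.5,5.4))
E
```

```text
[578.12199038 -24.20226778 250.01664033] 59.86806228946073
1 473 (np.int64(317), np.int64(115)) [572.06603827  45.32672886 104.        ] 68.97470444837913
-1 109 (np.int64(317), np.int64(285)) [583.50067131 -92.0171523  104.        ] -68.83573373375458
d [0.002 0.003 0.27 ] r [ 0.     0.    -0.001]
```

Emit:
{"method": "step_arm", "body": {
  "commands": [
    {"dx": 0,"dy": 0.003,"dz": 0.1,"rx": 0,"ry": 0,"rz": 0},
    {"dx": 0,"dy": 0.003,"dz": 0.2,"rx": 0,"ry": 0,"rz": 0},
    {"dx": 0,"dy": 0.003,"dz": 0.27,"rx": 0,"ry": 0,"rz": 0},
    {"dx": 0,"dy": 0.003,"dz": 0.27,"rx": 0,"ry": 0,"rz": 0},
    {"dx": 0,"dy": 0.003,"dz": 0.27,"rx": 0,"ry": 0,"rz": 0},
    {"dx": 0,"dy": 0.003,"dz": 0.27,"rx": 0,"ry": 0,"rz": 0},
    {"dx": 0,"dy": 0.003,"dz": 0.27,"rx": 0,"ry": 0,"rz": 0},
    {"dx": 0,"dy": 0.003,"dz": 0.27,"rx": 0,"ry": 0,"rz": 0},
    {"dx": 0,"dy": 0.003,"dz": 0.27,"rx": 0,"ry": 0,"rz": 0},
    {"dx": 0,"dy": 0.003,"dz": 0.27,"rx": 0,"ry": 0,"rz": 0}
  ]
}}

```text
t: 35.32
tool_pos: [579.6, -24.1, 182.6]
ee_rot: [0.673, 0.739, 0.0, 0.0]
wrist_force: [1.0, 1.1, 0.9]
finger_gap: 59.8
grasp_force: 0.0
```

Emit:
{"method": "step_arm", "body": {
  "commands": [
    {"dx": 0,"dy": 0,"dz": 0,"rx": 0,"ry": 0,"rz": 0},
    {"dx": 0,"dy": 0,"dz": 0,"rx": 0,"ry": 0,"rz": 0},
    {"dx": 0,"dy": 0,"dz": 0,"rx": 0,"ry": 0,"rz": 0},
    {"dx": 0,"dy": 0,"dz": 0,"rx": 0,"ry": 0,"rz": 0},
    {"dx": 0,"dy": 0,"dz": 0,"rx": 0,"ry": 0,"rz": 0},
    {"dx": 0,"dy": 0,"dz": 0,"rx": 0,"ry": 0,"rz": 0},
    {"dx": 0,"dy": 0,"dz": 0,"rx": 0,"ry": 0,"rz": 0},
    {"dx": 0,"dy": 0,"dz": 0,"rx": 0,"ry": 0,"rz": 0},
    {"dx": 0,"dy": 0,"dz": 0,"rx": 0,"ry": 0,"rz": 0},
    {"dx": 0,"dy": 0,"dz": 0,"rx": 0,"ry": 0,"rz": 0}
  ],
  "jaw": 1
}}

```text
t: 36.15
tool_pos: [579.4, -24.0, 182.1]
ee_rot: [0.673, 0.739, -0.0, 0.0]
wrist_force: [-0.7, 0.0, 1.3]
finger_gap: 26.9
grasp_force: 59.4
```

Emit:
{"method": "step_arm", "body": {
  "commands": [
    {"dx": 0,"dy": 0,"dz": -0.1,"rx": 0,"ry": 0,"rz": 0},
    {"dx": 0,"dy": 0,"dz": -0.2,"rx": 0,"ry": 0,"rz": 0},
    {"dx": 0,"dy": 0,"dz": -0.27,"rx": 0,"ry": 0,"rz": 0},
    {"dx": 0.12,"dy": -0.07,"dz": -0.27,"rx": 0,"ry": 0,"rz": 0},
    {"dx": 0.24,"dy": -0.14,"dz": -0.27,"rx": 0,"ry": 0,"rz": 0.01},
    {"dx": 0.36,"dy": -0.21,"dz": -0.27,"rx": 0,"ry": 0,"rz": 0.02},
    {"dx": 0.48,"dy": -0.28,"dz": -0.27,"rx": 0,"ry": 0,"rz": 0.028},
    {"dx": 0.6,"dy": -0.34,"dz": -0.27,"rx": 0,"ry": 0,"rz": 0.028},
    {"dx": 0.7,"dy": -0.4,"dz": -0.27,"rx": 0,"ry": 0,"rz": 0.028},
    {"dx": 0.78,"dy": -0.444,"dz": -0.27,"rx": 0,"ry": 0,"rz": 0.028}
  ]
}}

```text
t: 36.98
tool_pos: [449.0, 161.2, 249.5]
ee_rot: [0.684, 0.73, -0.0, -0.0]
wrist_force: [0.2, 0.7, -0.6]
finger_gap: 26.8
grasp_force: 59.7
```

```bash
python3 - <<'E'
from h import *
s=env.observe(); print(s["tool_pos"],s["finger_gap"],s["grasp_force"])
plan((420,381,250,3.8),(420,381,125,3.8))
E
```

```text
[448.96399261 161.21642805 249.49674912] 26.801961651810394 59.663735032081604
d [ 0.885 -0.059 -0.002] r [-0.001 -0.    -0.001]
d [0.  0.  0.5] r [0. 0. 0.]
```

Emit:
{"method": "step_arm", "body": {
  "commands": [
    {"dx": 0.13,"dy": -0.01,"dz": 0,"rx": 0,"ry": 0,"rz": 0},
    {"dx": 0.26,"dy": -0.02,"dz": 0,"rx": 0,"ry": 0,"rz": 0},
    {"dx": 0.39,"dy": -0.03,"dz": 0,"rx": 0,"ry": 0,"rz": 0},
    {"dx": 0.52,"dy": -0.04,"dz": 0,"rx": 0,"ry": 0,"rz": 0},
    {"dx": 0.65,"dy": -0.05,"dz": 0,"rx": 0,"ry": 0,"rz": 0},
    {"dx": 0.78,"dy": -0.059,"dz": 0,"rx": 0,"ry": 0,"rz": 0},
    {"dx": 0.885,"dy": -0.059,"dz": 0,"rx": 0,"ry": 0,"rz": 0},
    {"dx": 0.885,"dy": -0.059,"dz": 0,"rx": 0,"ry": 0,"rz": 0},
    {"dx": 0.885,"dy": -0.059,"dz": 0,"rx": 0,"ry": 0,"rz": 0},
    {"dx": 0.885,"dy": -0.059,"dz": 0,"rx": 0,"ry": 0,"rz": 0}
  ]
}}

```text
t: 37.82
tool_pos: [421.6, 379.2, 249.3]
ee_rot: [0.684, 0.73, -0.0, 0.0]
wrist_force: [-0.1, -0.2, -0.7]
finger_gap: 26.8
grasp_force: 59.7
```

Emit:
{"method": "step_arm", "body": {
  "commands": [
    {"dx": 0,"dy": 0,"dz": 0.1,"rx": 0,"ry": 0,"rz": 0},
    {"dx": 0,"dy": 0,"dz": 0.2,"rx": 0,"ry": 0,"rz": 0},
    {"dx": 0,"dy": 0,"dz": 0.3,"rx": 0,"ry": 0,"rz": 0},
    {"dx": 0,"dy": 0,"dz": 0.4,"rx": 0,"ry": 0,"rz": 0},
    {"dx": 0,"dy": 0,"dz": 0.48,"rx": 0,"ry": 0,"rz": 0},
    {"dx": 0,"dy": 0,"dz": 0.5,"rx": 0,"ry": 0,"rz": 0},
    {"dx": 0,"dy": 0,"dz": 0.5,"rx": 0,"ry": 0,"rz": 0},
    {"dx": 0,"dy": 0,"dz": 0.5,"rx": 0,"ry": 0,"rz": 0},
    {"dx": 0,"dy": 0,"dz": 0.5,"rx": 0,"ry": 0,"rz": 0},
    {"dx": 0,"dy": 0,"dz": 0.5,"rx": 0,"ry": 0,"rz": 0}
  ]
}}

```text
t: 38.65
tool_pos: [422.4, 379.8, 125.9]
ee_rot: [0.684, 0.729, 0.001, 0.0]
wrist_force: [0.3, 0.4, -1.0]
finger_gap: 26.7
grasp_force: 59.6
```

```bash
python3 - <<'E'
from h import *
s=env.observe(); print(s["tool_pos"],s["finger_gap"],s["grasp_force"])
c=cam("wrist","w7.png")
print([rect(c,b,20) for b in blobs(c["pixels"],(0,190,60),(5,255,255),1500)])
plan((420,381,98,3.8))
E
```

```text
[422.35003255 379.7960943  125.91803065] 26.674971793624273 59.61477220058441
[((446.57403564453125, 396.45147705078125), (148.02044677734375, 152.35301208496094), 3.8402602672576904)]
d [ 0.005 -0.009  0.111] r [ 0.001 -0.001 -0.002]
```

View pics/w7.png

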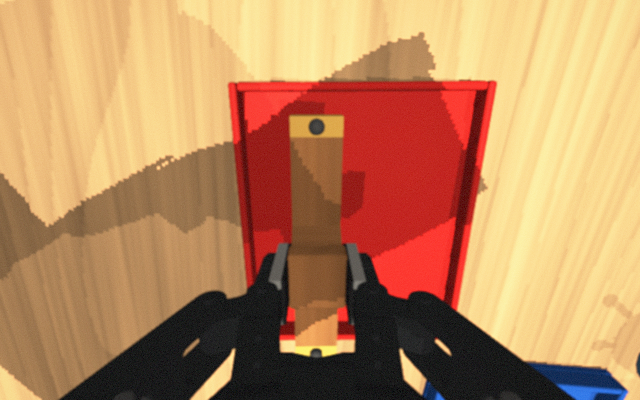

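Beam B is over the red tray's near half, inside the walls. I'll lower and release it.

Emit:
{"method": "step_arm", "body": {
  "commands": [
    {"dx": 0.005,"dy": -0.009,"dz": 0.05,"rx": 0,"ry": 0,"rz": 0},
    {"dx": 0.005,"dy": -0.009,"dz": 0.08,"rx": 0,"ry": 0,"rz": 0},
    {"dx": 0.005,"dy": -0.009,"dz": 0.1,"rx": 0,"ry": 0,"rz": 0},
    {"dx": 0.005,"dy": -0.009,"dz": 0.105,"rx": 0,"ry": 0,"rz": 0},
    {"dx": 0.005,"dy": -0.009,"dz": 0.108,"rx": 0,"ry": 0,"rz": 0},
    {"dx": 0.005,"dy": -0.009,"dz": 0.112,"rx": 0,"ry": 0,"rz": 0},
    {"dx": 0.005,"dy": -0.009,"dz": 0.112,"rx": 0,"ry": 0,"rz": 0},
    {"dx": 0.005,"dy": -0.009,"dz": 0.112,"rx": 0,"ry": 0,"rz": 0},
    {"dx": 0.005,"dy": -0.009,"dz": 0.112,"rx": 0,"ry": 0,"rz": 0},
    {"dx": 0.005,"dy": -0.009,"dz": 0.112,"rx": 0,"ry": 0,"rz": 0}
  ]
}}

```text
t: 39.53
tool_pos: [419.6, 380.7, 97.2]
ee_rot: [0.684, 0.729, 0.0, 0.0]
wrist_force: [-2.9, -2.4, 5.2]
finger_gap: 27.2
grasp_force: 60.6
```

Emit:
{"method": "step_arm", "body": {
  "commands": [
    {"dx": 0,"dy": 0,"dz": 0,"rx": 0,"ry": 0,"rz": 0},
    {"dx": 0,"dy": 0,"dz": 0,"rx": 0,"ry": 0,"rz": 0},
    {"dx": 0,"dy": 0,"dz": 0,"rx": 0,"ry": 0,"rz": 0},
    {"dx": 0,"dy": 0,"dz": 0,"rx": 0,"ry": 0,"rz": 0},
    {"dx": 0,"dy": 0,"dz": 0,"rx": 0,"ry": 0,"rz": 0},
    {"dx": 0,"dy": 0,"dz": 0,"rx": 0,"ry": 0,"rz": 0},
    {"dx": 0,"dy": 0,"dz": 0,"rx": 0,"ry": 0,"rz": 0},
    {"dx": 0,"dy": 0,"dz": -0.05,"rx": 0,"ry": 0,"rz": 0},
    {"dx": 0,"dy": 0,"dz": -0.15,"rx": 0,"ry": 0,"rz": 0},
    {"dx": 0,"dy": 0,"dz": -0.3,"rx": 0,"ry": 0,"rz": 0}
  ],
  "jaw": 0.4
}}

```text
t: 40.37
tool_pos: [418.4, 379.9, 170.3]
ee_rot: [0.684, 0.729, -0.002, -0.001]
wrist_force: [1.0, -0.3, 0.8]
finger_gap: 51.0
grasp_force: 0.0
```

Emit:
{"method": "step_arm", "body": {
  "commands": [
    {"dx": 0,"dy": 0,"dz": -0.15,"rx": 0,"ry": 0,"rz": 0},
    {"dx": 0,"dy": 0,"dz": -0.3,"rx": 0,"ry": 0,"rz": 0},
    {"dx": 0,"dy": 0,"dz": -0.44,"rx": 0,"ry": 0,"rz": 0},
    {"dx": -0.15,"dy": 0,"dz": -0.44,"rx": 0,"ry": 0,"rz": 0},
    {"dx": -0.3,"dy": 0,"dz": -0.44,"rx": 0,"ry": 0,"rz": 0},
    {"dx": -0.45,"dy": 0,"dz": -0.44,"rx": 0,"ry": 0,"rz": 0},
    {"dx": -0.6,"dy": 0,"dz": -0.44,"rx": 0,"ry": 0,"rz": 0},
    {"dx": -0.75,"dy": 0,"dz": -0.44,"rx": 0,"ry": 0,"rz": 0},
    {"dx": -0.9,"dy": 0,"dz": -0.44,"rx": 0,"ry": 0,"rz": 0},
    {"dx": -1.0,"dy": 0,"dz": -0.44,"rx": 0,"ry": 0,"rz": 0}
  ]
}}

```text
t: 41.2
tool_pos: [435.2, 128.7, 281.8]
ee_rot: [0.684, 0.729, -0.0, 0.0]
wrist_force: [1.1, 0.8, 0.1]
finger_gap: 51.4
grasp_force: 0.0
```

```bash
python3 - <<'E'
from h import *
s=env.observe(); print(s["tool_pos"],s["finger_gap"])
c=cam("top","t8.png")
for b in beams(c,(335,175,460,262)): print(b)
print("red beam",beams(c,(180,200,240,265),19)); print("blue",beams(c,(236,170,292,218),19))
plan((470,-80,285,-10.3),(540,-300,285,-10.3),(561.6,-395.7,213,-10.3))
E
```

```text
[435.16952527 128.70850221 281.76309046] 51.445866656941995
(array([ 561.6, -395.7], dtype=float32), 79.7, 140.8, array([414., 199.]))
red beam [(array([417.2, 451.4], dtype=float32), 6.8, 14.0, array([190., 248.]))]
blue []
d [-0.833  0.087 -0.012] r [0.    0.001 0.231]
d [-0.816  0.433  0.   ] r [0. 0. 0.]
d [-0.361  0.153  0.288] r [0. 0. 0.]
```

Emit:
{"method": "step_arm", "body": {
  "commands": [
    {"dx": -0.833,"dy": 0.087,"dz": 0,"rx": 0,"ry": 0,"rz": 0.231},
    {"dx": -0.833,"dy": 0.087,"dz": 0,"rx": 0,"ry": 0,"rz": 0.231},
    {"dx": -0.833,"dy": 0.087,"dz": 0,"rx": 0,"ry": 0,"rz": 0.231},
    {"dx": -0.833,"dy": 0.087,"dz": 0,"rx": 0,"ry": 0,"rz": 0.231},
    {"dx": -0.833,"dy": 0.087,"dz": 0,"rx": 0,"ry": 0,"rz": 0.231},
    {"dx": -0.833,"dy": 0.087,"dz": 0,"rx": 0,"ry": 0,"rz": 0.231},
    {"dx": -0.833,"dy": 0.087,"dz": 0,"rx": 0,"ry": 0,"rz": 0.231},
    {"dx": -0.833,"dy": 0.087,"dz": 0,"rx": 0,"ry": 0,"rz": 0.231},
    {"dx": -0.833,"dy": 0.087,"dz": 0,"rx": 0,"ry": 0,"rz": 0.231},
    {"dx": -0.833,"dy": 0.087,"dz": 0,"rx": 0,"ry": 0,"rz": 0.231}
  ]
}}

```text
t: 42.08
tool_pos: [470.4, -74.0, 281.7]
ee_rot: [0.767, 0.642, 0.0, -0.0]
wrist_force: [0.3, 0.2, 0.9]
finger_gap: 50.9
grasp_force: 0.0
```

Emit:
{"method": "step_arm", "body": {
  "commands": [
    {"dx": -0.816,"dy": 0.433,"dz": 0,"rx": 0,"ry": 0,"rz": 0},
    {"dx": -0.816,"dy": 0.433,"dz": 0,"rx": 0,"ry": 0,"rz": 0},
    {"dx": -0.816,"dy": 0.433,"dz": 0,"rx": 0,"ry": 0,"rz": 0},
    {"dx": -0.816,"dy": 0.433,"dz": 0,"rx": 0,"ry": 0,"rz": 0},
    {"dx": -0.816,"dy": 0.433,"dz": 0,"rx": 0,"ry": 0,"rz": 0},
    {"dx": -0.816,"dy": 0.433,"dz": 0,"rx": 0,"ry": 0,"rz": 0},
    {"dx": -0.816,"dy": 0.433,"dz": 0,"rx": 0,"ry": 0,"rz": 0},
    {"dx": -0.816,"dy": 0.433,"dz": 0,"rx": 0,"ry": 0,"rz": 0},
    {"dx": -0.816,"dy": 0.433,"dz": 0,"rx": 0,"ry": 0,"rz": 0},
    {"dx": -0.816,"dy": 0.433,"dz": 0,"rx": 0,"ry": 0,"rz": 0}
  ]
}}

```text
t: 42.92
tool_pos: [541.1, -293.6, 282.0]
ee_rot: [0.767, 0.642, 0.0, 0.0]
wrist_force: [0.1, -0.1, 0.7]
finger_gap: 51.6
grasp_force: 0.0
```

Emit:
{"method": "step_arm", "body": {
  "commands": [
    {"dx": -0.361,"dy": 0.153,"dz": 0.28,"rx": 0,"ry": 0,"rz": 0},
    {"dx": -0.361,"dy": 0.153,"dz": 0.28,"rx": 0,"ry": 0,"rz": 0},
    {"dx": -0.361,"dy": 0.153,"dz": 0.28,"rx": 0,"ry": 0,"rz": 0},
    {"dx": -0.361,"dy": 0.153,"dz": 0.28,"rx": 0,"ry": 0,"rz": 0},
    {"dx": -0.361,"dy": 0.153,"dz": 0.28,"rx": 0,"ry": 0,"rz": 0},
    {"dx": -0.361,"dy": 0.153,"dz": 0.28,"rx": 0,"ry": 0,"rz": 0},
    {"dx": -0.361,"dy": 0.153,"dz": 0.28,"rx": 0,"ry": 0,"rz": 0},
    {"dx": -0.361,"dy": 0.153,"dz": 0.28,"rx": 0,"ry": 0,"rz": 0},
    {"dx": -0.361,"dy": 0.153,"dz": 0.28,"rx": 0,"ry": 0,"rz": 0},
    {"dx": -0.361,"dy": 0.153,"dz": 0.28,"rx": 0,"ry": 0,"rz": 0}
  ]
}}

```text
t: 43.75
tool_pos: [562.9, -390.2, 212.4]
ee_rot: [0.767, 0.642, 0.0, 0.0]
wrist_force: [0.5, -0.2, -0.2]
finger_gap: 51.2
grasp_force: 0.0
```

```bash
cat >> h.py <<'E'
def ends(c,k,ang,zt=14):
    """the two brass ends near a predicted beam pose, in the given camera"""
    h=cv2.cvtColor(c["pixels"],cv2.COLOR_RGB2HSV); a=np.radians(ang); Y=np.array([np.cos(a),np.sin(a),0]); k=np.array([k[0],k[1],0.])
    P=[]
    for sg in(1,-1):
        u,v=proj(c,k+sg*70*Y+[0,0,zt])[0].astype(int); r,q=np.nonzero(cv2.inRange(h[v-18:v+19,u-25:u+26],(18,140,40),(38,255,255)))
        P.append(onz(c,[(q.mean()+u-25,r.mean()+v-18)],zt)[0]); print(sg,(u,v),len(r),P[-1].round(1))
    d=P[0]-P[1]; print("mid",((P[0]+P[1])/2).round(1),"ang",np.degrees(np.arctan2(d[1],d[0])).round(1),"len",np.linalg.norm(d).round(1))
E
python3 - <<'E'
from h import *
c=cam("wrist","w9.png"); print(env.observe()["tool_pos"])
ends(c,(561.6,-395.7),79.7)
plan((561.6,-395.7,92.8,-10.3))
E
```

```text
[ 562.83935344 -390.32273037  212.1921208 ]
1 (np.int64(316), np.int64(119)) 298 [ 572.2 -327.8   14. ]
-1 (np.int64(316), np.int64(260)) 178 [ 546.5 -465.4   14. ]
mid [ 559.4 -396.6   14. ] ang 79.4 len 139.9
d [-0.022 -0.001  0.478] r [0.001 0.    0.002]
```

Emit:
{"method": "step_arm", "body": {
  "commands": [
    {"dx": -0.02,"dy": -0.005,"dz": 0.15,"rx": 0,"ry": 0,"rz": 0},
    {"dx": -0.02,"dy": -0.005,"dz": 0.25,"rx": 0,"ry": 0,"rz": 0},
    {"dx": -0.02,"dy": -0.005,"dz": 0.35,"rx": 0,"ry": 0,"rz": 0},
    {"dx": -0.02,"dy": -0.005,"dz": 0.43,"rx": 0,"ry": 0,"rz": 0},
    {"dx": -0.02,"dy": -0.005,"dz": 0.478,"rx": 0,"ry": 0,"rz": 0},
    {"dx": -0.02,"dy": -0.005,"dz": 0.478,"rx": 0,"ry": 0,"rz": 0},
    {"dx": -0.02,"dy": -0.005,"dz": 0.478,"rx": 0,"ry": 0,"rz": 0},
    {"dx": -0.02,"dy": -0.005,"dz": 0.478,"rx": 0,"ry": 0,"rz": 0},
    {"dx": -0.02,"dy": -0.005,"dz": 0.478,"rx": 0,"ry": 0,"rz": 0},
    {"dx": -0.02,"dy": -0.005,"dz": 0.478,"rx": 0,"ry": 0,"rz": 0}
  ]
}}

```text
t: 44.63
tool_pos: [560.9, -395.7, 93.2]
ee_rot: [0.767, 0.642, 0.0, 0.001]
wrist_force: [-1.1, 0.2, 0.7]
finger_gap: 51.2
grasp_force: 0.0
```

Emit:
{"method": "step_arm", "body": {
  "commands": [
    {"dx": 0,"dy": 0,"dz": 0,"rx": 0,"ry": 0,"rz": 0},
    {"dx": 0,"dy": 0,"dz": 0,"rx": 0,"ry": 0,"rz": 0},
    {"dx": 0,"dy": 0,"dz": 0,"rx": 0,"ry": 0,"rz": 0},
    {"dx": 0,"dy": 0,"dz": 0,"rx": 0,"ry": 0,"rz": 0},
    {"dx": 0,"dy": 0,"dz": 0,"rx": 0,"ry": 0,"rz": 0},
    {"dx": 0,"dy": 0,"dz": 0,"rx": 0,"ry": 0,"rz": 0},
    {"dx": 0,"dy": 0,"dz": 0,"rx": 0,"ry": 0,"rz": 0},
    {"dx": 0,"dy": 0,"dz": 0,"rx": 0,"ry": 0,"rz": 0},
    {"dx": 0,"dy": 0,"dz": 0,"rx": 0,"ry": 0,"rz": 0},
    {"dx": 0,"dy": 0,"dz": 0,"rx": 0,"ry": 0,"rz": 0}
  ],
  "jaw": 1
}}

```text
t: 45.47
tool_pos: [560.7, -395.6, 92.8]
ee_rot: [0.767, 0.642, 0.0, 0.0]
wrist_force: [-1.1, 0.9, 5.7]
finger_gap: 26.6
grasp_force: 59.4
```

```bash
python3 - <<'E'
from h import *
s=env.observe(); print(s["tool_pos"],s["finger_gap"],s["grasp_force"])
p=s["tool_pos"]; plan((p[0],p[1],245,-10.3),(570,-200,245,5.4),(579,-24,245,5.4))
E
```

```text
[ 560.70427211 -395.56576084   92.81631792] 26.64940145544167 59.40894663333893
d [-0.     0.    -0.609] r [0.001 0.    0.002]
d [ 0.776 -0.103  0.   ] r [ 0.     0.    -0.262]
d [0.697 0.102 0.   ] r [0. 0. 0.]
```

Emit:
{"method": "step_arm", "body": {
  "commands": [
    {"dx": 0,"dy": 0,"dz": -0.1,"rx": 0,"ry": 0,"rz": 0},
    {"dx": 0,"dy": 0,"dz": -0.2,"rx": 0,"ry": 0,"rz": 0},
    {"dx": 0,"dy": 0,"dz": -0.3,"rx": 0,"ry": 0,"rz": 0},
    {"dx": 0,"dy": 0,"dz": -0.4,"rx": 0,"ry": 0,"rz": 0},
    {"dx": 0,"dy": 0,"dz": -0.5,"rx": 0,"ry": 0,"rz": 0},
    {"dx": 0,"dy": 0,"dz": -0.609,"rx": 0,"ry": 0,"rz": 0},
    {"dx": 0,"dy": 0,"dz": -0.609,"rx": 0,"ry": 0,"rz": 0},
    {"dx": 0,"dy": 0,"dz": -0.609,"rx": 0,"ry": 0,"rz": 0},
    {"dx": 0,"dy": 0,"dz": -0.609,"rx": 0,"ry": 0,"rz": 0},
    {"dx": 0,"dy": 0,"dz": -0.609,"rx": 0,"ry": 0,"rz": 0}
  ]
}}

```text
t: 46.3
tool_pos: [560.3, -395.1, 243.1]
ee_rot: [0.767, 0.642, -0.0, -0.001]
wrist_force: [-0.3, -0.1, -1.9]
finger_gap: 27.1
grasp_force: 59.7
```

Emit:
{"method": "step_arm", "body": {
  "commands": [
    {"dx": 0.078,"dy": -0.01,"dz": 0,"rx": 0,"ry": 0,"rz": -0.026},
    {"dx": 0.155,"dy": -0.02,"dz": 0,"rx": 0,"ry": 0,"rz": -0.052},
    {"dx": 0.233,"dy": -0.03,"dz": 0,"rx": 0,"ry": 0,"rz": -0.078},
    {"dx": 0.31,"dy": -0.04,"dz": 0,"rx": 0,"ry": 0,"rz": -0.105},
    {"dx": 0.388,"dy": -0.05,"dz": 0,"rx": 0,"ry": 0,"rz": -0.13},
    {"dx": 0.466,"dy": -0.062,"dz": 0,"rx": 0,"ry": 0,"rz": -0.157},
    {"dx": 0.543,"dy": -0.072,"dz": 0,"rx": 0,"ry": 0,"rz": -0.183},
    {"dx": 0.62,"dy": -0.082,"dz": 0,"rx": 0,"ry": 0,"rz": -0.21},
    {"dx": 0.7,"dy": -0.093,"dz": 0,"rx": 0,"ry": 0,"rz": -0.236},
    {"dx": 0.776,"dy": -0.103,"dz": 0,"rx": 0,"ry": 0,"rz": -0.262}
  ]
}}

```text
t: 47.13
tool_pos: [569.1, -198.7, 243.3]
ee_rot: [0.672, 0.741, -0.0, -0.001]
wrist_force: [-0.3, -0.2, -1.0]
finger_gap: 26.9
grasp_force: 59.6
```

Emit:
{"method": "step_arm", "body": {
  "commands": [
    {"dx": 0.09,"dy": 0.013,"dz": 0,"rx": 0,"ry": 0,"rz": 0},
    {"dx": 0.18,"dy": 0.026,"dz": 0,"rx": 0,"ry": 0,"rz": 0},
    {"dx": 0.27,"dy": 0.04,"dz": 0,"rx": 0,"ry": 0,"rz": 0},
    {"dx": 0.36,"dy": 0.053,"dz": 0,"rx": 0,"ry": 0,"rz": 0},
    {"dx": 0.45,"dy": 0.066,"dz": 0,"rx": 0,"ry": 0,"rz": 0},
    {"dx": 0.54,"dy": 0.08,"dz": 0,"rx": 0,"ry": 0,"rz": 0},
    {"dx": 0.63,"dy": 0.092,"dz": 0,"rx": 0,"ry": 0,"rz": 0},
    {"dx": 0.697,"dy": 0.102,"dz": 0,"rx": 0,"ry": 0,"rz": 0},
    {"dx": 0.697,"dy": 0.102,"dz": 0,"rx": 0,"ry": 0,"rz": 0},
    {"dx": 0.697,"dy": 0.102,"dz": 0,"rx": 0,"ry": 0,"rz": 0}
  ]
}}

```text
t: 47.97
tool_pos: [577.8, -23.3, 243.6]
ee_rot: [0.672, 0.741, -0.0, -0.001]
wrist_force: [-0.1, 0.0, -2.1]
finger_gap: 26.9
grasp_force: 59.6
```

```bash
python3 - <<'E'
from h import *
s=env.observe(); print(s["tool_pos"],s["finger_gap"],s["grasp_force"])
p=s["tool_pos"]; ends(cam("wrist"),p[:2],95.4,p[2]-92.8+14)
plan((579,-23.5,182.8,5.4))
E
```

```text
[577.78532257 -23.32507377 243.55949372] 26.87358989480377 59.622647166252136
1 (np.int64(317), np.int64(124)) 924 [571.1  44.9 164.8]
-1 (np.int64(316), np.int64(350)) 253 [584.  -93.  164.8]
mid [577.6 -24.  164.8] ang 95.4 len 138.5
d [0.002 0.005 0.244] r [-0.001 -0.     0.003]
```

Held beam C is centred and aligned. I'll lower, release and go to the pedal.

Emit:
{"method": "step_arm", "body": {
  "commands": [
    {"dx": 0.002,"dy": 0.005,"dz": 0.08,"rx": 0,"ry": 0,"rz": 0},
    {"dx": 0.002,"dy": 0.005,"dz": 0.14,"rx": 0,"ry": 0,"rz": 0},
    {"dx": 0.002,"dy": 0.005,"dz": 0.19,"rx": 0,"ry": 0,"rz": 0},
    {"dx": 0.002,"dy": 0.005,"dz": 0.21,"rx": 0,"ry": 0,"rz": 0},
    {"dx": 0.002,"dy": 0.005,"dz": 0.225,"rx": 0,"ry": 0,"rz": 0},
    {"dx": 0.002,"dy": 0.005,"dz": 0.233,"rx": 0,"ry": 0,"rz": 0},
    {"dx": 0.002,"dy": 0.005,"dz": 0.238,"rx": 0,"ry": 0,"rz": 0},
    {"dx": 0.002,"dy": 0.005,"dz": 0.242,"rx": 0,"ry": 0,"rz": 0},
    {"dx": 0.002,"dy": 0.005,"dz": 0.245,"rx": 0,"ry": 0,"rz": 0},
    {"dx": 0.002,"dy": 0.005,"dz": 0.247,"rx": 0,"ry": 0,"rz": 0}
  ]
}}

```text
t: 48.85
tool_pos: [579.5, -23.4, 182.9]
ee_rot: [0.672, 0.74, 0.0, 0.0]
wrist_force: [-0.4, 0.7, 2.2]
finger_gap: 26.8
grasp_force: 60.2
```

Emit:
{"method": "step_arm", "body": {
  "commands": [
    {"dx": 0,"dy": 0,"dz": 0,"rx": 0,"ry": 0,"rz": 0},
    {"dx": 0,"dy": 0,"dz": 0,"rx": 0,"ry": 0,"rz": 0},
    {"dx": 0,"dy": 0,"dz": 0,"rx": 0,"ry": 0,"rz": 0},
    {"dx": 0,"dy": 0,"dz": 0,"rx": 0,"ry": 0,"rz": 0},
    {"dx": 0,"dy": 0,"dz": 0,"rx": 0,"ry": 0,"rz": 0},
    {"dx": 0,"dy": 0,"dz": 0,"rx": 0,"ry": 0,"rz": 0},
    {"dx": 0,"dy": 0,"dz": 0,"rx": 0,"ry": 0,"rz": 0},
    {"dx": 0,"dy": 0,"dz": 0,"rx": 0,"ry": 0,"rz": 0},
    {"dx": 0,"dy": 0,"dz": 0,"rx": 0,"ry": 0,"rz": 0},
    {"dx": 0,"dy": 0,"dz": 0,"rx": 0,"ry": 0,"rz": 0}
  ],
  "jaw": 0.4
}}

```text
t: 49.68
tool_pos: [579.3, -23.4, 182.6]
ee_rot: [0.672, 0.74, -0.0, -0.0]
wrist_force: [0.2, -0.1, 0.2]
finger_gap: 51.5
grasp_force: 0.0
```

Emit:
{"method": "step_arm", "body": {
  "commands": [
    {"dx": 0,"dy": 0,"dz": -0.05,"rx": 0,"ry": 0,"rz": 0},
    {"dx": 0,"dy": 0,"dz": -0.1,"rx": 0,"ry": 0,"rz": 0},
    {"dx": 0,"dy": 0,"dz": -0.28,"rx": 0,"ry": 0,"rz": 0},
    {"dx": 0,"dy": 0,"dz": -0.28,"rx": 0,"ry": 0,"rz": 0},
    {"dx": 0,"dy": 0,"dz": -0.28,"rx": 0,"ry": 0,"rz": 0},
    {"dx": 0,"dy": -0.51,"dz": -0.28,"rx": 0,"ry": 0,"rz": 0},
    {"dx": 0,"dy": -0.51,"dz": -0.28,"rx": 0,"ry": 0,"rz": 0},
    {"dx": 0,"dy": -0.51,"dz": -0.28,"rx": 0,"ry": 0,"rz": 0},
    {"dx": 0,"dy": -0.51,"dz": -0.28,"rx": 0,"ry": 0,"rz": 0},
    {"dx": 0,"dy": -0.51,"dz": -0.28,"rx": 0,"ry": 0,"rz": 0}
  ]
}}

```text
t: 50.52
tool_pos: [450.4, -35.6, 252.3]
ee_rot: [0.672, 0.74, -0.0, -0.0]
wrist_force: [1.2, 0.1, 1.2]
finger_gap: 51.2
grasp_force: 0.0
```

Emit:
{"method": "step_arm", "body": {
  "commands": [
    {"dx": 0,"dy": 0.003,"dz": 0.1,"rx": 0,"ry": 0,"rz": 0},
    {"dx": 0,"dy": 0.003,"dz": 0.2,"rx": 0,"ry": 0,"rz": 0},
    {"dx": 0,"dy": 0.003,"dz": 0.3,"rx": 0,"ry": 0,"rz": 0},
    {"dx": 0,"dy": 0.003,"dz": 0.38,"rx": 0,"ry": 0,"rz": 0},
    {"dx": 0,"dy": 0.003,"dz": 0.4,"rx": 0,"ry": 0,"rz": 0},
    {"dx": 0,"dy": 0.003,"dz": 0.4,"rx": 0,"ry": 0,"rz": 0},
    {"dx": 0,"dy": 0.003,"dz": 0.4,"rx": 0,"ry": 0,"rz": 0},
    {"dx": 0,"dy": 0.003,"dz": 0.4,"rx": 0,"ry": 0,"rz": 0},
    {"dx": 0,"dy": 0.003,"dz": 0.4,"rx": 0,"ry": 0,"rz": 0},
    {"dx": 0,"dy": 0.003,"dz": 0.4,"rx": 0,"ry": 0,"rz": 0}
  ],
  "jaw": 1
}}

```text
t: 51.35
tool_pos: [453.7, -35.8, 153.4]
ee_rot: [0.672, 0.74, 0.0, 0.001]
wrist_force: [-0.8, -0.5, 0.1]
finger_gap: -0.1
grasp_force: 0.0
```

```bash
python3 - <<'E'
from h import *
s=env.observe(); print(s["tool_pos"],s["wrist_force"])
plan((452.6,-35.2,116.2,5.4)); tilt("u0")
c=cam("top")
print("red",beams(c,(170,195,245,270),19)); print("blue",beams(c,(230,165,292,222),19))
for p in((205,235),(250,200),(262,195)): ends(c,(419.6,380.7),93.8,19) if p[0]==205 else None
ends(c,(569,172),88,19)
E
```

```text
[453.68447111 -35.76119998 153.40859279] [-0.84250271 -0.51524873  0.10741718]
d [ 0.003 -0.004  0.149] r [0.001 0.    0.002]
end 1 5 y 68.1 z 106.6
end -1 5 y -71.3 z 107.7
red [(array([421.2, 381.4], dtype=float32), 93.3, 140.3, array([206., 243.]))]
blue [(array([568.1, 173. ], dtype=float32), 87.2, 140.1, array([263., 202.]))]
1 (np.int64(187), np.int64(244)) 250 [406.6 490.8  19. ]
-1 (np.int64(225), np.int64(241)) 246 [418.6 270.4  19. ]
mid [412.6 380.6  19. ] ang 93.1 len 220.7
1 (np.int64(244), np.int64(201)) 109 [546.2 267.9  19. ]
-1 (np.int64(281), np.int64(201)) 149 [542.6  95.4  19. ]
mid [544.4 181.7  19. ] ang 88.8 len 172.6
```

Both put-away beams are in place. Now the press.

Emit:
{"method": "step_arm", "body": {
  "commands": [
    {"dx": 0.002,"dy": -0.004,"dz": 0.025,"rx": 0,"ry": 0,"rz": 0},
    {"dx": 0.002,"dy": -0.004,"dz": 0.045,"rx": 0,"ry": 0,"rz": 0},
    {"dx": 0.002,"dy": -0.004,"dz": 0.06,"rx": 0,"ry": 0,"rz": 0},
    {"dx": 0.002,"dy": -0.004,"dz": 0.075,"rx": 0,"ry": 0,"rz": 0},
    {"dx": 0.002,"dy": -0.004,"dz": 0.09,"rx": 0,"ry": 0,"rz": 0},
    {"dx": 0.002,"dy": -0.004,"dz": 0.105,"rx": 0,"ry": 0,"rz": 0},
    {"dx": 0.002,"dy": -0.004,"dz": 0.12,"rx": 0,"ry": 0,"rz": 0},
    {"dx": 0.002,"dy": -0.004,"dz": 0.135,"rx": 0,"ry": 0,"rz": 0},
    {"dx": 0.002,"dy": -0.004,"dz": 0.145,"rx": 0,"ry": 0,"rz": 0},
    {"dx": 0.002,"dy": -0.004,"dz": 0.15,"rx": 0,"ry": 0,"rz": 0}
  ]
}}

```text
t: 52.28
tool_pos: [451.8, -35.3, 115.7]
ee_rot: [0.672, 0.74, -0.0, 0.0]
wrist_force: [-16.7, 1.6, 56.0]
finger_gap: -0.1
grasp_force: 27.5
```

Emit:
{"method": "step_arm", "body": {
  "commands": [
    {"dx": 0,"dy": 0,"dz": 0,"rx": 0,"ry": 0,"rz": 0},
    {"dx": 0,"dy": 0,"dz": 0,"rx": 0,"ry": 0,"rz": 0},
    {"dx": 0,"dy": 0,"dz": 0,"rx": 0,"ry": 0,"rz": 0},
    {"dx": 0,"dy": 0,"dz": 0,"rx": 0,"ry": 0,"rz": 0},
    {"dx": 0,"dy": 0,"dz": 0,"rx": 0,"ry": 0,"rz": 0},
    {"dx": 0,"dy": 0,"dz": 0,"rx": 0,"ry": 0,"rz": 0},
    {"dx": 0,"dy": 0,"dz": 0,"rx": 0,"ry": 0,"rz": 0},
    {"dx": 0,"dy": 0,"dz": 0,"rx": 0,"ry": 0,"rz": 0},
    {"dx": 0,"dy": 0,"dz": 0,"rx": 0,"ry": 0,"rz": 0},
    {"dx": 0,"dy": 0,"dz": 0,"rx": 0,"ry": 0,"rz": 0}
  ]
}}

```text
t: 53.12
tool_pos: [451.7, -35.2, 115.9]
ee_rot: [0.672, 0.74, -0.0, 0.0]
wrist_force: [-11.3, 0.7, 33.0]
finger_gap: -0.3
grasp_force: 16.2
```

```bash
python3 - <<'E'
from h import *
s=env.observe(); print(s["tool_pos"],s["wrist_force"]); tilt("u1")
plan((455,-35,250,5.4),(579,-24,250,5.4))
E
```

```text
[451.66376372 -35.23689606 115.90595444] [-11.27129231   0.66207621  32.97116222]
end 1 7 y 68.6 z 101.6
end -1 4 y -70.8 z 103.8
d [-0.001  0.013 -0.536] r [-0.     0.001  0.002]
d [-0.003  0.498  0.   ] r [0. 0. 0.]
```

View pics/s_u1.png

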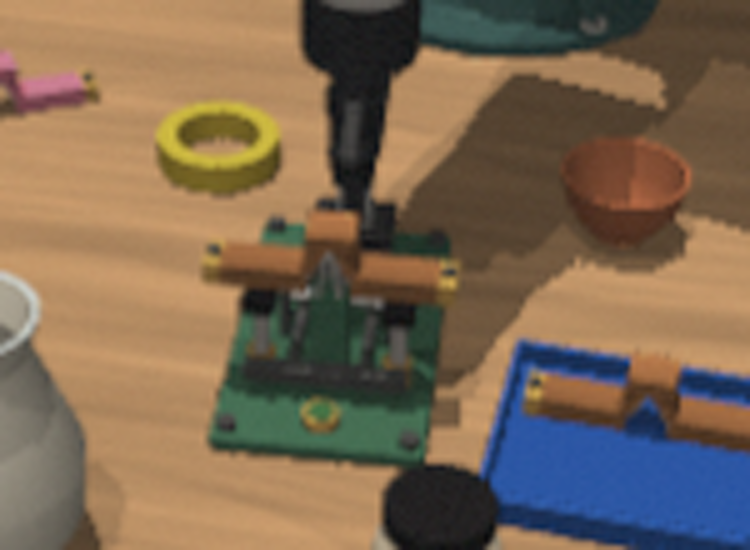

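Beam C stays level, so it is true and goes in the blue tray beside A. I'll raise the pedal and regrasp, checking jar clearance first.

Emit:
{"method": "step_arm", "body": {
  "commands": [
    {"dx": 0,"dy": 0.0,"dz": -0.02,"rx": 0,"ry": 0,"rz": 0},
    {"dx": 0,"dy": 0.0,"dz": -0.04,"rx": 0,"ry": 0,"rz": 0},
    {"dx": 0,"dy": 0.0,"dz": -0.06,"rx": 0,"ry": 0,"rz": 0},
    {"dx": 0,"dy": 0.0,"dz": -0.08,"rx": 0,"ry": 0,"rz": 0},
    {"dx": 0,"dy": 0.0,"dz": -0.11,"rx": 0,"ry": 0,"rz": 0},
    {"dx": 0,"dy": 0.01,"dz": -0.26,"rx": 0,"ry": 0,"rz": 0},
    {"dx": 0,"dy": 0.01,"dz": -0.4,"rx": 0,"ry": 0,"rz": 0},
    {"dx": 0,"dy": 0.01,"dz": -0.54,"rx": 0,"ry": 0,"rz": 0},
    {"dx": 0,"dy": 0.01,"dz": -0.54,"rx": 0,"ry": 0,"rz": 0},
    {"dx": 0,"dy": 0.01,"dz": -0.54,"rx": 0,"ry": 0,"rz": 0}
  ]
}}

```text
t: 54.0
tool_pos: [455.0, -35.1, 251.7]
ee_rot: [0.672, 0.74, 0.001, 0.001]
wrist_force: [-1.3, 1.3, -0.7]
finger_gap: 0.1
grasp_force: 0.0
```

Emit:
{"method": "step_arm", "body": {
  "commands": [
    {"dx": -0.003,"dy": 0.16,"dz": 0,"rx": 0,"ry": 0,"rz": 0},
    {"dx": -0.003,"dy": 0.32,"dz": 0,"rx": 0,"ry": 0,"rz": 0},
    {"dx": -0.003,"dy": 0.498,"dz": 0,"rx": 0,"ry": 0,"rz": 0},
    {"dx": -0.003,"dy": 0.498,"dz": 0,"rx": 0,"ry": 0,"rz": 0},
    {"dx": -0.003,"dy": 0.498,"dz": 0,"rx": 0,"ry": 0,"rz": 0},
    {"dx": -0.003,"dy": 0.498,"dz": 0,"rx": 0,"ry": 0,"rz": 0},
    {"dx": -0.003,"dy": 0.498,"dz": 0,"rx": 0,"ry": 0,"rz": 0},
    {"dx": -0.003,"dy": 0.498,"dz": 0,"rx": 0,"ry": 0,"rz": 0},
    {"dx": -0.003,"dy": 0.498,"dz": 0,"rx": 0,"ry": 0,"rz": 0},
    {"dx": -0.003,"dy": 0.498,"dz": 0,"rx": 0,"ry": 0,"rz": 0}
  ],
  "jaw": 0.3
}}

```text
t: 54.83
tool_pos: [578.1, -23.8, 250.5]
ee_rot: [0.672, 0.74, 0.0, 0.0]
wrist_force: [-0.4, 1.1, 0.8]
finger_gap: 59.7
grasp_force: 0.0
```

```bash
python3 - <<'E'
from h import *
s=env.observe(); print(s["tool_pos"],s["finger_gap"])
ends(cam("wrist"),(579,-23.3),95.4,104)
c=cam("top"); print("jar",onz(c,[(288,144)],100),"pot",onz(c,[(231,152)],95)); print("blue",[rect(c,b,20) for b in blobs(c["pixels"],(105,150,60),(125,255,255),300,(220,150,300,230))])
plan((579,-23.5,182.5,5.4),(579,-23.5,250,5.4),(630,172,250,-2.2),(630,172,125,-2.2))
E
```

```text
[578.06893315 -23.82604783 250.50646318] 59.663473429336335
1 (np.int64(318), np.int64(115)) 461 [572.4  45.4 104. ]
-1 (np.int64(317), np.int64(285)) 102 [584.2 -91.6 104. ]
mid [578.3 -23.1 104. ] ang 94.9 len 137.5
jar [[762.22494028  69.46690872 100.        ]] pot [[739.83558553 274.3033433   95.        ]]
blue [((598.8325805664062, 181.13015747070312), (160.3278350830078, 146.84817504882812), 88.42530822753906)]
d [0.001 0.003 0.272] r [0.    0.    0.002]
d [ 0.    0.   -0.27] r [0. 0. 0.]
d [0.759 0.277 0.   ] r [0.    0.    0.127]
d [0.  0.  0.5] r [0. 0. 0.]
```

Emit:
{"method": "step_arm", "body": {
  "commands": [
    {"dx": 0,"dy": 0.003,"dz": 0.1,"rx": 0,"ry": 0,"rz": 0},
    {"dx": 0,"dy": 0.003,"dz": 0.2,"rx": 0,"ry": 0,"rz": 0},
    {"dx": 0,"dy": 0.003,"dz": 0.27,"rx": 0,"ry": 0,"rz": 0},
    {"dx": 0,"dy": 0.003,"dz": 0.27,"rx": 0,"ry": 0,"rz": 0},
    {"dx": 0,"dy": 0.003,"dz": 0.27,"rx": 0,"ry": 0,"rz": 0},
    {"dx": 0,"dy": 0.003,"dz": 0.27,"rx": 0,"ry": 0,"rz": 0},
    {"dx": 0,"dy": 0.003,"dz": 0.27,"rx": 0,"ry": 0,"rz": 0},
    {"dx": 0,"dy": 0.003,"dz": 0.27,"rx": 0,"ry": 0,"rz": 0},
    {"dx": 0,"dy": 0.003,"dz": 0.27,"rx": 0,"ry": 0,"rz": 0},
    {"dx": 0,"dy": 0.003,"dz": 0.27,"rx": 0,"ry": 0,"rz": 0}
  ]
}}

```text
t: 55.77
tool_pos: [579.5, -23.7, 183.1]
ee_rot: [0.672, 0.74, 0.0, 0.0]
wrist_force: [-0.8, 0.6, 0.1]
finger_gap: 59.7
grasp_force: 0.0
```

Emit:
{"method": "step_arm", "body": {
  "commands": [
    {"dx": 0,"dy": 0,"dz": 0,"rx": 0,"ry": 0,"rz": 0},
    {"dx": 0,"dy": 0,"dz": 0,"rx": 0,"ry": 0,"rz": 0},
    {"dx": 0,"dy": 0,"dz": 0,"rx": 0,"ry": 0,"rz": 0},
    {"dx": 0,"dy": 0,"dz": 0,"rx": 0,"ry": 0,"rz": 0},
    {"dx": 0,"dy": 0,"dz": 0,"rx": 0,"ry": 0,"rz": 0},
    {"dx": 0,"dy": 0,"dz": 0,"rx": 0,"ry": 0,"rz": 0},
    {"dx": 0,"dy": 0,"dz": 0,"rx": 0,"ry": 0,"rz": 0},
    {"dx": 0,"dy": 0,"dz": 0,"rx": 0,"ry": 0,"rz": 0},
    {"dx": 0,"dy": 0,"dz": 0,"rx": 0,"ry": 0,"rz": 0},
    {"dx": 0,"dy": 0,"dz": 0,"rx": 0,"ry": 0,"rz": 0}
  ],
  "jaw": 1
}}

```text
t: 56.6
tool_pos: [579.4, -23.7, 182.7]
ee_rot: [0.672, 0.74, 0.0, 0.0]
wrist_force: [0.0, 0.3, 2.2]
finger_gap: 26.6
grasp_force: 60.1
```

Emit:
{"method": "step_arm", "body": {
  "commands": [
    {"dx": 0,"dy": 0,"dz": -0.1,"rx": 0,"ry": 0,"rz": 0},
    {"dx": 0,"dy": 0,"dz": -0.2,"rx": 0,"ry": 0,"rz": 0},
    {"dx": 0,"dy": 0,"dz": -0.27,"rx": 0,"ry": 0,"rz": 0},
    {"dx": 0.12,"dy": 0.04,"dz": -0.27,"rx": 0,"ry": 0,"rz": 0.02},
    {"dx": 0.24,"dy": 0.09,"dz": -0.27,"rx": 0,"ry": 0,"rz": 0.04},
    {"dx": 0.36,"dy": 0.13,"dz": -0.27,"rx": 0,"ry": 0,"rz": 0.06},
    {"dx": 0.48,"dy": 0.18,"dz": -0.27,"rx": 0,"ry": 0,"rz": 0.08},
    {"dx": 0.6,"dy": 0.22,"dz": -0.27,"rx": 0,"ry": 0,"rz": 0.1},
    {"dx": 0.7,"dy": 0.26,"dz": -0.27,"rx": 0,"ry": 0,"rz": 0.127},
    {"dx": 0.759,"dy": 0.277,"dz": -0.27,"rx": 0,"ry": 0,"rz": 0.127}
  ]
}}

```text
t: 57.43
tool_pos: [630.3, 174.5, 249.5]
ee_rot: [0.72, 0.694, -0.0, -0.0]
wrist_force: [0.8, -0.6, -1.3]
finger_gap: 26.8
grasp_force: 59.7
```

Emit:
{"method": "step_arm", "body": {
  "commands": [
    {"dx": 0,"dy": 0,"dz": 0,"rx": 0,"ry": 0,"rz": 0},
    {"dx": 0,"dy": 0,"dz": 0.1,"rx": 0,"ry": 0,"rz": 0},
    {"dx": 0,"dy": 0,"dz": 0.2,"rx": 0,"ry": 0,"rz": 0},
    {"dx": 0,"dy": 0,"dz": 0.3,"rx": 0,"ry": 0,"rz": 0},
    {"dx": 0,"dy": 0,"dz": 0.36,"rx": 0,"ry": 0,"rz": 0},
    {"dx": 0,"dy": 0,"dz": 0.36,"rx": 0,"ry": 0,"rz": 0},
    {"dx": 0,"dy": 0,"dz": 0.36,"rx": 0,"ry": 0,"rz": 0},
    {"dx": 0,"dy": 0,"dz": 0.36,"rx": 0,"ry": 0,"rz": 0},
    {"dx": 0,"dy": 0,"dz": 0.36,"rx": 0,"ry": 0,"rz": 0},
    {"dx": 0,"dy": 0,"dz": 0.36,"rx": 0,"ry": 0,"rz": 0}
  ]
}}

```text
t: 58.27
tool_pos: [630.5, 171.8, 161.3]
ee_rot: [0.72, 0.694, 0.001, 0.001]
wrist_force: [-0.9, -0.9, -1.7]
finger_gap: 26.2
grasp_force: 59.7
```

```bash
python3 - <<'E'
from h import *
s=env.observe(); print(s["tool_pos"],s["finger_gap"],s["grasp_force"])
c=cam("wrist","w12.png"); p=s["tool_pos"]
ends(c,p[:2],87.8,p[2]-92.5+14)
plan((630,172,98,-2.2))
E
```

```text
[630.45844683 171.78953105 161.30639144] 26.229771123223138 59.670501351356506
1 (np.int64(316), np.int64(124)) 845 [632.7 241.1  82.8]
-1 (np.int64(316), np.int64(350)) 249 [626.9 102.8  82.8]
mid [629.8 172.   82.8] ang 87.6 len 138.5
d [ 0.001 -0.002  0.252] r [ 0.001 -0.     0.002]
```

View pics/w12.png

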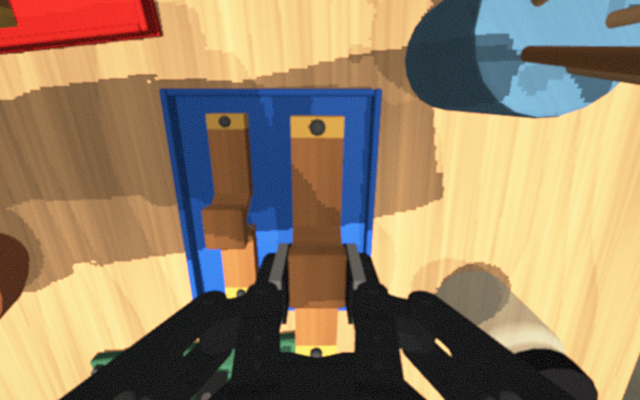

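Beam C is over the tray's far half, parallel to A with a clear gap. I'll lower it, release with a small opening, rise and clear away.

Emit:
{"method": "step_arm", "body": {
  "commands": [
    {"dx": 0.001,"dy": -0.002,"dz": 0.08,"rx": 0,"ry": 0,"rz": 0},
    {"dx": 0.001,"dy": -0.002,"dz": 0.15,"rx": 0,"ry": 0,"rz": 0},
    {"dx": 0.001,"dy": -0.002,"dz": 0.2,"rx": 0,"ry": 0,"rz": 0},
    {"dx": 0.001,"dy": -0.002,"dz": 0.23,"rx": 0,"ry": 0,"rz": 0},
    {"dx": 0.001,"dy": -0.002,"dz": 0.245,"rx": 0,"ry": 0,"rz": 0},
    {"dx": 0.001,"dy": -0.002,"dz": 0.252,"rx": 0,"ry": 0,"rz": 0},
    {"dx": 0.001,"dy": -0.002,"dz": 0.252,"rx": 0,"ry": 0,"rz": 0},
    {"dx": 0.001,"dy": -0.002,"dz": 0.252,"rx": 0,"ry": 0,"rz": 0},
    {"dx": 0.001,"dy": -0.002,"dz": 0.252,"rx": 0,"ry": 0,"rz": 0},
    {"dx": 0.001,"dy": -0.002,"dz": 0.252,"rx": 0,"ry": 0,"rz": 0}
  ]
}}

```text
t: 59.15
tool_pos: [629.9, 172.2, 97.7]
ee_rot: [0.72, 0.694, 0.0, 0.0]
wrist_force: [-0.7, -0.1, 1.9]
finger_gap: 26.9
grasp_force: 60.2
```

Emit:
{"method": "step_arm", "body": {
  "commands": [
    {"dx": 0,"dy": 0,"dz": 0,"rx": 0,"ry": 0,"rz": 0},
    {"dx": 0,"dy": 0,"dz": 0,"rx": 0,"ry": 0,"rz": 0},
    {"dx": 0,"dy": 0,"dz": 0,"rx": 0,"ry": 0,"rz": 0},
    {"dx": 0,"dy": 0,"dz": 0,"rx": 0,"ry": 0,"rz": 0},
    {"dx": 0,"dy": 0,"dz": 0,"rx": 0,"ry": 0,"rz": 0},
    {"dx": 0,"dy": 0,"dz": 0,"rx": 0,"ry": 0,"rz": 0},
    {"dx": 0,"dy": 0,"dz": 0,"rx": 0,"ry": 0,"rz": 0},
    {"dx": 0,"dy": 0,"dz": -0.05,"rx": 0,"ry": 0,"rz": 0},
    {"dx": 0,"dy": 0,"dz": -0.15,"rx": 0,"ry": 0,"rz": 0},
    {"dx": 0,"dy": 0,"dz": -0.3,"rx": 0,"ry": 0,"rz": 0}
  ],
  "jaw": 0.5
}}

```text
t: 59.98
tool_pos: [628.2, 171.9, 170.4]
ee_rot: [0.72, 0.694, -0.002, -0.001]
wrist_force: [2.2, 0.2, -0.5]
finger_gap: 42.7
grasp_force: 0.0
```

Emit:
{"method": "step_arm", "body": {
  "commands": [
    {"dx": 0,"dy": 0,"dz": -0.15,"rx": 0,"ry": 0,"rz": 0},
    {"dx": 0,"dy": 0,"dz": -0.3,"rx": 0,"ry": 0,"rz": 0},
    {"dx": 0,"dy": 0,"dz": -0.44,"rx": 0,"ry": 0,"rz": 0},
    {"dx": -0.05,"dy": -0.15,"dz": -0.44,"rx": 0,"ry": 0,"rz": 0},
    {"dx": -0.1,"dy": -0.3,"dz": -0.44,"rx": 0,"ry": 0,"rz": 0},
    {"dx": -0.2,"dy": -0.45,"dz": -0.44,"rx": 0,"ry": 0,"rz": 0},
    {"dx": -0.3,"dy": -0.6,"dz": -0.44,"rx": 0,"ry": 0,"rz": 0},
    {"dx": -0.4,"dy": -0.75,"dz": -0.44,"rx": 0,"ry": 0,"rz": 0},
    {"dx": -0.5,"dy": -0.9,"dz": -0.44,"rx": 0,"ry": 0,"rz": 0},
    {"dx": -0.6,"dy": -1.0,"dz": -0.44,"rx": 0,"ry": 0,"rz": 0}
  ]
}}

```text
t: 60.82
tool_pos: [377.3, 35.8, 282.0]
ee_rot: [0.719, 0.695, 0.0, 0.0]
wrist_force: [1.0, -1.3, 1.3]
finger_gap: 42.7
grasp_force: 0.0
```

Emit:
{"method": "step_arm", "body": {
  "commands": [
    {"dx": -0.9,"dy": 0,"dz": 0,"rx": 0,"ry": 0,"rz": 0},
    {"dx": -0.9,"dy": 0,"dz": 0,"rx": 0,"ry": 0,"rz": 0},
    {"dx": -0.9,"dy": 0,"dz": 0,"rx": 0,"ry": 0,"rz": 0},
    {"dx": -0.9,"dy": 0,"dz": 0,"rx": 0,"ry": 0,"rz": 0},
    {"dx": -0.9,"dy": 0,"dz": 0,"rx": 0,"ry": 0,"rz": 0},
    {"dx": -0.9,"dy": 0,"dz": 0,"rx": 0,"ry": 0,"rz": 0},
    {"dx": -0.9,"dy": 0,"dz": 0,"rx": 0,"ry": 0,"rz": 0},
    {"dx": -0.9,"dy": 0,"dz": 0,"rx": 0,"ry": 0,"rz": 0},
    {"dx": -0.9,"dy": 0,"dz": 0,"rx": 0,"ry": 0,"rz": 0},
    {"dx": -0.9,"dy": 0,"dz": 0,"rx": 0,"ry": 0,"rz": 0}
  ]
}}

```text
t: 61.65
tool_pos: [371.5, -188.0, 282.2]
ee_rot: [0.719, 0.695, 0.0, -0.0]
wrist_force: [0.1, -0.3, -1.1]
finger_gap: 42.8
grasp_force: 0.0
```

```bash
python3 - <<'E'
from h import *
c=cam("top"); im=c["pixels"]
print(env.observe()["tool_pos"])
print("red",beams(c,(170,195,245,270),19)); print("blue",beams(c,(230,165,292,222),19))
for nm,lo,hi in(("blue",(105,150,60),(125,255,255)),("red",(0,200,90),(4,255,255))):
    for b in blobs(im,lo,hi,300,(150,150,300,290)): print(nm,rect(c,b,20))
cv2.imwrite("pics/t13.png",cv2.resize(im[140:280,170:460],None,fx=2.7,fy=2.7,interpolation=2)[:,:,::-1])
E
```

```text
[ 371.51832242 -187.9587457   282.2488676 ]
red [(array([421.2, 381.4], dtype=float32), 93.3, 140.3, array([206., 243.]))]
blue [(array([568.4, 173.4], dtype=float32), 87.1, 139.5, array([263., 202.])), (array([630.1, 173.1], dtype=float32), 88.6, 139.0, array([263., 185.]))]
blue ((599.8738403320312, 172.1470947265625), (177.30348205566406, 147.31784057617188), 87.406494140625)
red ((449.81494140625, 382.9581604003906), (148.9324493408203, 179.58502197265625), 3.645807981491089)
```

View pics/t13.png

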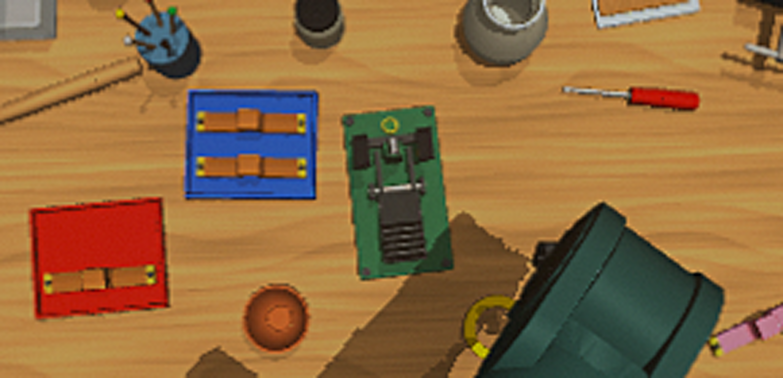

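Two beams lie flat in the blue tray and one in the red. The stand is empty, the pedal is up, and no wooden beams are left. Handing in.

```bash
python3 -c "
from station import env
print(env.close_job())"
```

```text
the job is handed in; nothing more can be done
None
```

The job is handed in, with no verdict shown: all three beams were checked, the two that stayed level are in the blue tray arch up, the one that tipped is in the red tray, the stand is empty and the pedal up.

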